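# Swing the drying hook over the drip pan and hang the big bell

### The arm

A 7-joint arm with a two-finger parallel gripper is mounted at the origin on the work surface. World frame = base frame: x ahead of the robot, y to its left, z up, the work surface at z = 0. Lengths are in mm, angles in rad, forces in N, time in s.
With the tool pointing down it reaches from about 350 to 900 mm from the base axis. Payload 19.9 kg.
Tool frame: the origin (TCP) lies on the mounting face of the last link; the fingertips stand 173 mm ahead of it and the grasp point (between the pads) lies 155 mm ahead of it; z points along the fingers, y is the direction in which the jaws open and shut (so a half turn about z gives the same grasp; the last joint's range is limited). The gripper opens to 85 mm and grips with 20 to 120 N. Pads are 22 mm wide; open, the fingers measure 114 mm over their backs; the gripper's body (76 mm by 85 mm) begins 54 mm behind the grasp point. The pads swing forward as they close: fully open they stand 13 mm farther back than shut.
Start: joints at [-1.327, 0.417, -0.01, 1.614, 0.005, 1.111, -0.053], TCP at [175.59, 599.822, 404.66] pointing down, gripper open.
Joint ranges: [-2.81, 2.81], [-0.39, 2.02], [-1.27, 1.25], [0.06, 2.57], [-1.19, 4.33], [0.19, 2], [-2.82, 2.82]. Speed limits (rad/s): [1.89, 1.89, 2.39, 2.39, 3.01, 3.01, 3.01].

### API

Orientations are given as [roll, pitch, yaw] about the fixed x, y, z axes, in that order (R = Rz(yaw) Ry(pitch) Rx(roll)).
In Python, from plant import robot gives the robot as it stands.
- The arm moves only by the tool move_arm, never from a script. Its argument "motion" is a list of rows, each an object of numbers: "dx", "dy", "dz": the shift along the tool's x, y, z in mm; "ax", "ay", "az": the turn, a rotation vector about the tool's x, y, z in degrees; "hand": the finger opening in mm, from 0 to 85.4. In form: [{"dx": .., "dy": .., "dz": .., "ax": .., "ay": .., "az": .., "hand": ..}, ...]. A call has 1 to 12 rows; each row shifts and turns the commanded pose from where the row before left it, along the tool's axes as they then stand; what a row does not reach is not made up. A row lasts 1/10 s, in which the tool goes at most 50 mm and 8.59 degrees, less where a joint would pass 70% of its speed; a pose out of reach is approached as far as the arm can. A call is refused whole if a number of a shift passes 50 or a number of a turn 8.59, either way. A call with a gripper value outside its range is refused whole. The fingers move at their own pace and stop on an object; the grip force is fixed at half the most. Time passes only in rows, so rows that do not move let the fingers close. It gives the time, the measured TCP pose, the force and the opening at its end, in the units of the state.
- robot.state(): the state, without advancing time (a new reading comes with each control period).
- robot.camera(name): name is "scene" or "top"; returns (picture, depth): 400x640x3 uint8, red, green, blue; 400x640 float32, mm along the optical axis (not along the pixel's ray), 0 where there is no reading.
- robot.camera_model(name): a dict with "camera_matrix" (3x3 intrinsics, pixels), "pose" (4x4, takes a point from camera to world coordinates). Camera axes: x right, y up, looking along -z (the intrinsics and any distortion apply to the point x, -y, -z); pixel columns grow to the right and rows downward; lengths in mm; the calibration is good to about 2 mm. A picture is of the moment at which its call begins. camera_model takes no time and is no camera call.
- robot.sign_off(): hands the job in, once; it reports no verdict.
The state is a dict: "t": time; "joint_positions": joint angles; "dq": joint speeds; "effort": joint torques, N m; "position": TCP position; "ee_rot": TCP orientation; "ft_force": force on the tool from outside, world axes, zero at the start; "torque": the same for the moment, N m; "opening": finger opening in mm.
Only numpy, scipy, OpenCV 4.12 (cv2) and the standard library are available. Lean on these libraries where they do the work, as an engineer would, in place of code of your own. Each camera call takes 0.05 s, during which the arm holds its last target.

### The job

Make room and hang the big brass bell up to drain: take the small, already dry bell out of the round drip pan and set it down gently, upright, on the cardboard pad in the empty compartment of the white parts tray. Swing the empty swivel hook of the drying stand round until it points over the middle of the drip pan, and only then hang the big bell by its loop in the dip of the hook, so that its whole mouth hangs still over the pan. Let go of everything, keep both bells from toppling, and do not shift the other things on the bench.

Things in the scene. Friction and masses are not known exactly. Their poses are not given: they have to be found in the camera images.
- big_bell: The bigger brass bell, 125 mm tall, standing mouth down on the bench (it swaps places with the can). Origin: centre of the mouth (underside), z up. Solid of turning: 80 mm across at the mouth, 59 mm halfway up, 53 mm at 69 mm height, crown at 78 mm; on the crown the strap loop (see big_eye). 0.3 to 0.6 kg.
- big_eye (a point): Middle of the underside of the big bell's loop top, 118 mm above the mouth; axes as big_bell. Loop: two flat side straps at y = +-17 to +-24 mm (grip 48 mm across y), 14 mm deep along x, straight from z = 78 to 112 mm above the mouth; top strap 7 mm thick. Window 34 mm wide, 40 mm high, open along x, top corners bevelled; same from both sides.
- small_bell: The smaller brass bell, same shape, 91 mm tall, standing mouth down in the drip pan. Origin: centre of the mouth, z up. 60 mm across at the mouth, 40 mm at 51 mm height, crown at 58 mm. Loop: side straps 38 mm across the outside along y, 12 mm deep along x, straight from z = 58 to 78 mm; window 26 by 26 mm. 0.15 to 0.3 kg.
- stand: Drying stand, fixed to the bench: round steel foot 68 mm across and upright post 20 mm thick carrying the swivel hook; its top reaches 226 mm above the bench. Origin at the foot of the post, on the bench and on the swivel's vertical axis.
- hook_arm (a joint): Angle of the swivel hook about the post (rad): at 0 it points along -x, towards the robot, and grows anticlockwise seen from above; at q it points from the post along (-cos q, -sin q). Turns from -2.2 to 2.2, needs about 0.1 N m, stays where it is left. Starts between pan and bar box.
- hook_seat (a point): Top of the bar in the middle of the hook's seat, 145 mm from the post axis, 201 mm above the bench. The seat is a level trough 138 to 152 mm from the axis, 10 mm lower than the bar; beyond it the bar rises to the tip, whose end lies 171 mm from the axis with its top 217 mm above the bench. Underside of the bar at the seat: 191 mm.
- hook_bar (a point): Point on the axis of the hook's straight part, a level round bar 10 mm thick, 206 mm above the bench, that runs from the hub (32 mm across) to 122 mm from the post axis; this point is 80 mm from it. A place to take hold of the hook from above.
- pan: Round aluminium drip pan, fixed, rim 156 mm across and 28 mm high, floor 3 mm thick, on one side of the stand (left or right), its centre 128 to 167 mm from the post; on the other side stands the box of compound bars. Origin: centre of the underside.
- bar_box: Open wooden box, fixed, 135 by 130 mm, with reddish and grey bars of polishing compound, 65 mm high in all, on the other side of the stand from the pan. Not to be used. Origin: centre of the underside.
- crate: White wooden parts tray, fixed, 300 mm (x) by 112 mm (y), walls 50 mm high and 7 mm thick, floor 7 mm; two cross walls make three compartments in a row along x, each about 90 by 98 mm inside, their centres at x = -98, 0 and +98 mm. Origin: centre of the underside. Left of it, beyond y = 0.55 m, stands a polishing motor, fixed, 255 mm high.
- pad: Cardboard pad, fixed, 78 by 86 by 4 mm, on the floor of the one empty compartment of the tray: the place for the small bell. Origin: centre of its underside, 7 mm above the bench; its top is 11 mm above the bench.
- door_knob: Brass door knob, 56 mm across, 64 mm high, in one compartment of the tray. Leave alone.
- pipe_tee: Brass pipe tee, 72 mm long, 67 mm high, in one compartment of the tray. Leave alone.
- can: Aluminium can with a lid, 72 mm across, 86 mm high, standing where the big bell does not. Leave alone. Origin: centre of the underside.
- buff: Grey cloth polishing wheel lying flat, 120 mm across, 25 mm high, in front of the stand. Leave alone. Origin: centre of the underside.
- bottle: White plastic bottle, 60 mm across, 170 mm high, behind the stand. Leave alone. Behind it, beyond x = 0.77 m, fixed stacks of wheels and a carton, up to 110 mm high.
- wrench: Steel wrench, 180 mm long, lying flat, nearest the robot. Leave alone.
- brush: Wooden-handled brush, 170 mm long, lying flat, behind the stand. Leave alone.
- mug: White mug, 72 mm across, 85 mm high, at the right. Leave alone. Right of it, beyond y = -0.54 m, a fixed stack of crates 155 mm high.
- bar: Reddish bar of polishing compound, 130 by 45 by 45 mm, at the right back. Leave alone.
There are look-alikes about, which are no part of the job. What is shaped like the small_bell but blue or pink is not meant.

How it is judged (in metres and radians):
On the way:
1. the hook points over the middle of the drip pan (its seat within 36 mm of the pan's centre, seen from above) while the big bell is not yet on it (its eye still 80 mm or more from the seat) (horizontal distance between hook_seat and pan below 0.036 m and distance between big_eye and hook_seat above 0.08 m), for 0.2 s.
At the end, for the whole second after the job is handed in: Big bell hangs upright and still (15 deg, 60 mm/s) by its loop in the hook's seat (within 15 mm), bell and seat within 36 mm of the pan's centre seen from above; small bell stands upright and at rest on the pad in the tray, within 20 mm of the pad's centre (distance between big_eye and hook_seat below 0.015 m and angle between big_bell's own z axis and vertical below 0.25 rad and horizontal distance between each of big_bell, hook_seat and pan below 0.036 m and linear speed of big_bell below 0.06 m/s and contact force between big_bell and stand above 1 N and horizontal distance between small_bell and pad below 0.02 m and z of small_bell in the frame of pad below 0.009 m and angle between small_bell's own z axis and vertical below 0.1 rad and linear speed of small_bell below 0.03 m/s); the robot touches nothing.
It fails at once if another thing on the bench or in the tray is shifted by more than 30 mm (distance of any of can, buff, bottle, wrench, brush, mug, bar, door_knob, pipe_tee from where it was at the start of the episode above 0.03 m).
It fails at once if a bell topples (leans more than 0.7 rad) (angle between any of big_bell, small_bell's own z axis and vertical above 0.7 rad).
It fails at once if the small bell is dropped or banged down on the pad (over 80 N) (contact force between small_bell and pad above 80 N).
It also fails if it takes over 72 s, if anything falls off the work surface, if the arm or the gripper's body presses on something with over 40 N, if the wrist force passes 120 N, or if a joint passes its speed limit or range.

## Working session

There is one attempt and no reset: what is moved stays moved. The work goes in short steps, Python scripts to look and compute and a tool call to move; the robot and the scene stay as the last step left them, time stands still between calls to the robot, and variables do not carry over. Pictures are saved under pics/ and viewed, and the job is handed in when it is done.

Besides the shell and the picture viewer there is one more tool, called after "Request:" as name(argument=value, ...), one argument or row to a line, values as JSON. move_arm: Moves the arm, as the interface text tells. Its arguments: {"type":"object","properties":{"motion":{"type":"array"}},"required":["motion"]}

```bash
mkdir -p pics; ls; cat > h.py <<'E'
import numpy as np, cv2
from plant import robot
def snap(name,tag):
    im,d=robot.camera(name); m=robot.camera_model(name)
    cv2.imwrite(f'pics/{tag}.png',cv2.cvtColor(im,cv2.COLOR_RGB2BGR)); np.savez(f'pics/{tag}.npz',im=im,d=d,K=np.array(m['camera_matrix']),T=np.array(m['pose']))
    print({k:v for k,v in m.items() if k not in('camera_matrix','pose')})
def load(tag):
    z=np.load(f'pics/{tag}.npz'); return z['im'],z['d'],z['K'],z['T']
def pts(tag):
    im,d,K,T=load(tag); v,u=np.mgrid[:400,:640]
    P=np.stack([(u-K[0,2])/K[0,0]*d,-(v-K[1,2])/K[1,1]*d,-d],-1)
    W=P@T[:3,:3].T+T[:3,3]; W[d==0]=np.nan; return im,W
def ray(tag,u,v,z):
    im,d,K,T=load(tag); r=T[:3,:3]@np.array([(u-K[0,2])/K[0,0],-(v-K[1,2])/K[1,1],-1]); o=T[:3,3]
    return o+r*(z-o[2])/r[2]
def proj(tag,p):
    im,d,K,T=load(tag); c=T[:3,:3].T@(np.array(p)-T[:3,3]); return K[0,0]*c[0]/-c[2]+K[0,2],K[1,1]*-c[1]/-c[2]+K[1,2]
E
python3 - <<'E'
from h import *
snap('scene','s0');snap('top','t0')
for t in('s0','t0'):
    im,d,K,T=load(t);print(K,T.round(3).tolist(),(d==0).mean())
print(robot.state())
E
```

```text
pics
{}
{}
[[511.35132735   0.         321.34439747]
 [  0.         511.35132735 196.36225771]
 [  0.           0.           1.        ]] [[0.619, -0.629, 0.471, 1123.625], [0.785, 0.495, -0.372, -563.952], [0.001, 0.6, 0.8, 1146.33], [0.0, 0.0, 0.0, 1.0]] 0.004046875
[[428.86566131   0.         325.52303478]
 [  0.         428.86566131 199.869777  ]
 [  0.           0.           1.        ]] [[-0.0, 0.985, -0.175, 302.259], [-1.0, 0.001, 0.008, -83.254], [0.008, 0.175, 0.984, 1464.17], [0.0, 0.0, 0.0, 1.0]] 0.0041171875
{'t': 0.1, 'joint_positions': array([-1.32751487,  0.41792381, -0.01026386,  1.61412098,  0.0046929 ,
        1.11068004, -0.05300577]), 'dq': array([ 3.32724590e-04, -2.15951428e-03, -1.21844266e-05, -3.79973686e-03,
        1.21364785e-04, -2.00434594e-03, -4.04458385e-04]), 'effort': array([ 1.28800122e-03, -8.65813351e+01,  6.80662896e-01, -4.35636270e+01,
        1.92174094e-02,  4.99898539e-03, -3.49690282e-06]), 'position': array([175.57175003, 599.70775951, 404.11400264]), 'ee_rot': array([-3.14048783e+00,  9.55285993e-05,  2.85677457e+00]), 'ft_force': array([-0.37016582, -0.16086796, -0.50652594]), 'torque': array([-0.03683993,  0.0224502 , -0.02006308]), 'opening': 85.575121377103}
```

View pics/s0.png

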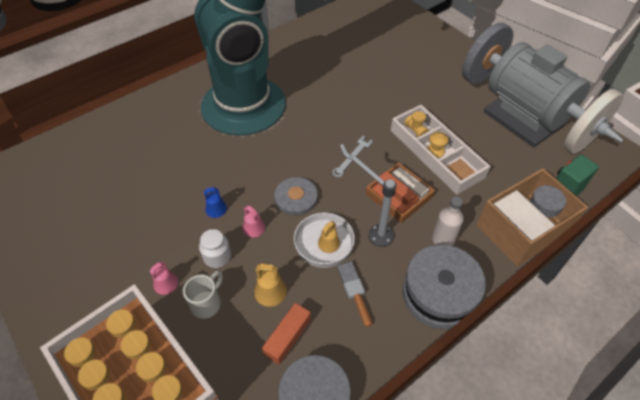

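View pics/t0.png

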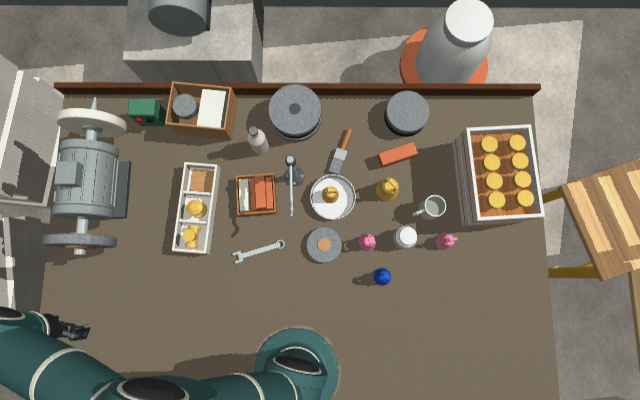

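The brass bells are at top-view (330,195), in the pan, and (388,188), on the bench. The look-alikes are pink at (368,242) and (447,241) and blue at (382,277). The free compartment with the pad is at (200,180). Next I'll enlarge crops and get depth points.

```bash
python3 - <<'E'
from h import *
im=cv2.imread('pics/t0.png'); c=cv2.resize(im[120:260,160:460],None,fx=2.6,fy=2.6,interpolation=cv2.INTER_CUBIC); cv2.imwrite('pics/c1.png',c)
im=cv2.imread('pics/s0.png'); c=cv2.resize(im[100:320,220:500],None,fx=2.7,fy=2.7,interpolation=cv2.INTER_CUBIC); cv2.imwrite('pics/c2.png',c)
for t in('s0','t0'):
    im,W=pts(t); hsv=cv2.cvtColor(im,cv2.COLOR_RGB2HSV)
    Z=W[...,2]
    print(t,'bench z',np.nanmedian(Z[(im.sum(-1)<260)&(abs(Z)<20)]))
    m=((hsv[...,0]>12)&(hsv[...,0]<28)&(hsv[...,1]>130)&(hsv[...,2]>90)).astype(np.uint8)
    n,l,s,cc=cv2.connectedComponentsWithStats(m)
    for i in range(1,n):
        if s[i,4]>40:
            Q=W[l==i]; print(s[i],cc[i].round(1),np.nanmedian(Q,0).round(),np.nanmin(Q,0).round(),np.nanmax(Q,0).round())
E
```

```text
s0 bench z -0.24414711796680422
[406 112  21  23 300] [416.4 122.4] [441. 337.  47.] [402. 325.  22.] [474. 365.  80.]
[429 133  19  24 309] [437.8 143.4] [539. 329.  62.] [507. 310.  11.] [557. 356.  75.]
[319 223  20  29 394] [328.8 238.5] [ 593. -122.   48.] [ 572. -140.   10.] [612. -97.  97.]
[255 264  31  42 997] [268.7 285.6] [ 617. -318.   63.] [ 535. -350.   -5.] [ 641. -283.  130.]
[ 104  308   82   92 3017] [143.2 356.3] [ 626. -620.  159.] [ 491. -660.  112.] [ 744. -585.  167.]
[  60  336   63   64 2084] [ 90.7 370. ] [ 595. -711.  159.] [ 494. -755.  111.] [ 682. -682.  166.]
t0 bench z 0.514007303053404
[341 129  11  20 105] [345.8 138.3] [ 779. -166.   18.] [ 742. -185.    9.] [ 816. -149.   25.]
[ 471  132   64   84 4368] [502.2 173.7] [ 624. -665.  121.] [ 493. -759.  108.] [ 771. -570.  169.]
[236 173  41  43 323] [256.4 196.9] [551. 139.  32.] [508.  74.  -1.] [650. 212.  62.]
[376 177  23  24 402] [387.2 189. ] [ 588. -299.   64.] [ 561. -345.   -4.] [ 629. -269.  131.]
[322 187  17  16 195] [329.9 194.5] [ 572. -109.   52.] [ 553. -138.    7.] [598. -82.  98.]
[542 189  21  14 150] [551.5 195.5] [  655. -1101.  -397.] [  637. -1111.  -479.] [  673. -1091.  -307.]
[187 200  20  17 249] [196.3 208.1] [524. 333.  66.] [503. 312.   8.] [552. 363.  77.]
[183 226  17  22 257] [191.2 236.1] [431. 345.  50.] [398. 328.  25.] [467. 368.  81.]
[548 263  50  15 492] [573.9 271.9] [  321. -1218.  -490.] [  298. -1334.  -726.] [  363. -1201.  -315.]
```

View pics/c1.png

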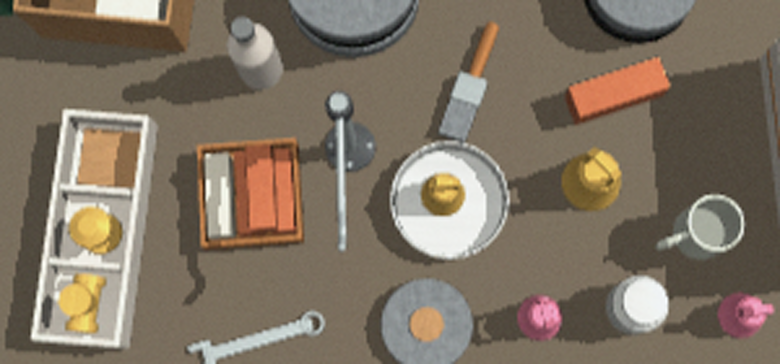

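View pics/c2.png

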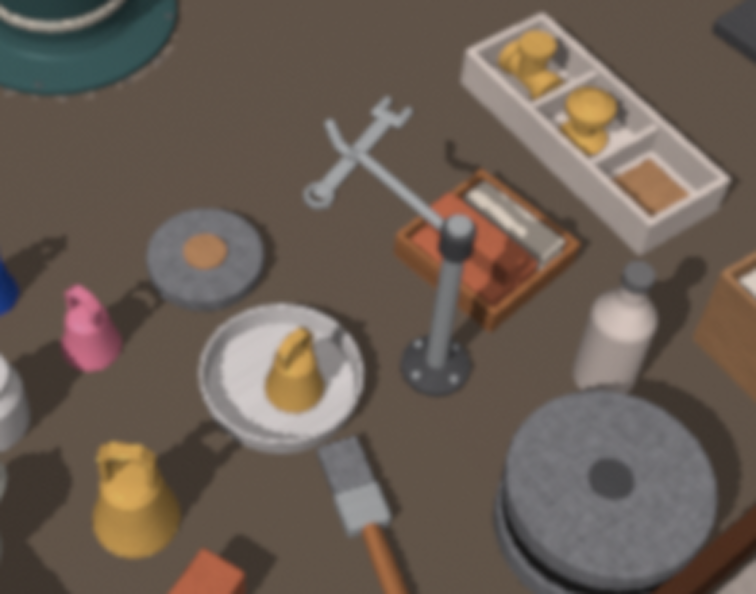

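Crops confirm: the brass bell in the pan is the small one, and the brass one on the bench, right of the pan, is the big one. Now I'll measure them.

```bash
python3 - <<'E'
from h import *
from scipy.optimize import least_squares
R_big=lambda z:np.interp(z,[0,62,69,78],[40,29.5,26.5,20])
R_sm=lambda z:np.interp(z,[0,46,51,58],[30,22,20,15])
for name,c0,rr,R,zb,zl,zt in(('big',(590,-302),70,R_big,0,80,112),('small',(575,-111),45,R_sm,3,65,80)):
    allP=[];allL=[]
    for t in('s0','t0'):
        im,W=pts(t); hsv=cv2.cvtColor(im,cv2.COLOR_RGB2HSV)
        m=(hsv[...,0]>10)&(hsv[...,0]<30)&(hsv[...,1]>120)
        m&=np.hypot(W[...,0]-c0[0],W[...,1]-c0[1])<rr
        P=W[m]; B=P[(P[:,2]>zb+10)&(P[:,2]<zb+(60 if name=='big' else 45))]
        f=lambda c:(np.hypot(B[:,0]-c[0],B[:,1]-c[1])-R(B[:,2]-zb))
        r=least_squares(f,c0,loss='soft_l1',f_scale=2)
        L=P[P[:,2]>zb+zt+ (0 if name=='big' else 0)]
        mu=np.median(L,0); u,s,v=np.linalg.svd((L-L.mean(0))[:,:2])
        print(name,t,len(B),r.x.round(1),'res',np.std(f(r.x)).round(1),'loop',len(L),mu.round(1),'axis deg',np.degrees(np.arctan2(v[0,1],v[0,0])).round(1),(s/np.sqrt(len(L))).round(1),'maxz',np.sort(P[:,2])[-5:].round())
        for h in (zb+(85 if name=='big' else 62),zb+(100 if name=='big' else 72),zb+(118 if name=='big' else 85)):
            q=P[abs(P[:,2]-h)<6]; print('   h',h,len(q),q.mean(0).round(1))
# pan rim, post top, hook
for t in('s0','t0'):
    im,W=pts(t)
    q=W[(abs(W[...,2]-26)<5)&(np.hypot(W[...,0]-575,W[...,1]+111)<100)&(np.hypot(W[...,0]-575,W[...,1]+111)>55)]
    r=least_squares(lambda c:np.hypot(q[:,0]-c[0],q[:,1]-c[1])-76.5,(575,-111),loss='soft_l1',f_scale=2); print('pan',t,r.x.round(1),len(q))
    r=least_squares(lambda c:np.hypot(q[:,0]-c[0],q[:,1]-c[1])-c[2],(575,-111,76),loss='soft_l1',f_scale=2); print('  free r',r.x.round(1))
    for lo,hi in((212,235),(198,212)):
        q=W[(W[...,2]>lo)&(W[...,2]<hi)&(abs(W[...,0]-580)<150)&(abs(W[...,1])<150)]
        print(lo,len(q), np.nanmin(q,0).round(),np.nanmax(q,0).round(),q.mean(0).round(1))
    q=W[(W[...,2]>196)&(W[...,2]<222)&(abs(W[...,0]-530)<100)&(abs(W[...,1])<100)]
    o=np.argsort(q[:,0]); print(q[o][::max(1,len(o)//14)].round().tolist())
    # post
    q=W[(W[...,2]>20)&(W[...,2]<185)&(np.hypot(W[...,0]-640,W[...,1])<60)]
    print('post',q.mean(0).round(1),len(q))
E
```

```text
big s0 434 [ 598.7 -309.5] res 1.5 loop 136 [ 603.3 -310.5  121.9] axis deg 44.7 [13.5  4.5] maxz [128. 129. 129. 130. 130.]
   h 85 36 [ 604.6 -314.1   83.1]
   h 100 22 [ 606.7 -311.7   98.9]
   h 118 94 [ 603.4 -310.7  119.8]
big t0 168 [ 602.8 -309.7] res 1.5 loop 60 [ 599.  -307.9  123.3] axis deg -135.0 [13.   3.8] maxz [127. 128. 129. 129. 131.]
   h 85 21 [ 594.3 -305.4   80.9]
   h 100 6 [ 591.1 -310.4   98. ]
   h 118 35 [ 598.7 -307.1  120.3]
small s0 184 [ 581.8 -111. ] res 1.8 loop 48 [ 586.2 -118.5   90.8] axis deg -86.6 [8.4 3. ] maxz [95. 96. 96. 96. 97.]
   h 65 61 [ 587.9 -114.2   62.4]
   h 75 13 [ 586.1 -117.5   74.8]
   h 88 43 [ 585.9 -119.    88.9]
small t0 73 [ 583.9 -109.6] res 1.4 loop 37 [ 581.  -108.5   90.9] axis deg -87.4 [9.8 3.4] maxz [96. 96. 97. 97. 98.]
   h 65 28 [ 576.1 -109.    61.8]
   h 75 3 [ 580.1 -104.3   76.9]
   h 88 33 [ 581.2 -108.6   89.9]
pan s0 [ 573.6 -121.2] 318
  free r [ 573.5 -121.2   75.7]
212 170 [480.  -6. 212.] [666.  29. 229.] [634.1   7.7 220. ]
198 246 [480.  -5. 198.] [665.  19. 212.] [576.6   6.4 206.8]
[[480.0, 3.0, 211
[... 165 characters left out ...]
 210.0], [574.0, 6.0, 210.0], [583.0, 8.0, 209.0], [593.0, 6.0, 205.0], [602.0, 7.0, 205.0], [613.0, 9.0, 210.0], [623.0, 8.0, 202.0]]
post [653.5   5.8 104.3] 302
pan t0 [ 571.7 -117.6] 160
  free r [ 571.8 -117.7   75.6]
212 129 [479.  -1. 212.] [661.  29. 230.] [619.4  13.1 219.5]
198 139 [486.  -1. 199.] [642.  20. 212.] [560.7  11.  207.8]
[[479.0, 5.0, 220.0], [492.0, 6.0, 209.0], [505.0, 7.0, 203.0], [516.0, 9.0, 211.0], [528.0, 10.0, 210.0], [540.0, 10.0, 212.0], [549.0, 7.0, 210.0], [559.0, 16.0, 208.0], [568.0, 16.0, 210.0], [577.0, 16.0, 209.0], [585.0, 13.0, 212.0], [595.0, 11.0, 209.0], [605.0, 17.0, 206.0], [617.0, 17.0, 208.0], [629.0, 14.0, 210.0]]
post [639.4   7.4  88.9] 50
```

```bash
python3 - <<'E'
from h import *
a=cv2.imread('pics/s0.png')[205:265,295:365]; b=cv2.imread('pics/t0.png')[170:222,300:360]; c=cv2.imread('pics/t0.png')[150:260,165:225]
r=lambda x,f:cv2.resize(x,None,fx=f,fy=f,interpolation=cv2.INTER_CUBIC)
A=r(a,5);B=r(b,6)
H=max(A.shape[0],B.shape[0]);cv=np.zeros((H,A.shape[1]+B.shape[1],3),np.uint8);cv[:A.shape[0],:A.shape[1]]=A;cv[:B.shape[0],A.shape[1]:]=B;cv2.imwrite('pics/c3.png',cv)
# pad, tray
for t in('s0','t0'):
    im,W=pts(t);hsv=cv2.cvtColor(im,cv2.COLOR_RGB2HSV)
    m=(abs(W[...,2]-11)<8)&(W[...,1]>260)&(W[...,1]<420)&(W[...,0]>560)&(W[...,0]<720)&(hsv[...,0]<25)&(hsv[...,1]>85)
    q=W[m];print('pad',t,len(q),np.median(q,0).round(1),np.percentile(q,[3,97],axis=0).round(1).tolist())
    m=(abs(W[...,2]-47)<8)&(W[...,1]>240)&(W[...,1]<440)&(W[...,0]>300)&(W[...,0]<750)&(hsv[...,1]<70)&(hsv[...,2]>110)
    q=W[m].astype(np.float32);rc=cv2.minAreaRect(q[:,:2]);print('tray rim',len(q),rc,np.percentile(q,[2,98],axis=0).round().tolist())
    m=(W[...,2]>218)&(W[...,2]<235)&(W[...,0]>620)&(abs(W[...,1])<60); q=W[m]; print('posttop',len(q),np.median(q,0).round(1),q.min(0).round(),q.max(0).round())
for p in((583,-110,94),(601,-309,125),(650,9,226),(479,4,215),(573,-119,28)): print(p,[np.round(proj(t,p),1) for t in('s0','t0')])
E
```

```text
pad s0 269 [626.6 341.8  10.3] [[598.8, 317.7, 5.3], [653.9, 366.9, 15.3]]Traceback (most recent call last):
  File "<stdin>", line 12, in <module>
cv2.error: OpenCV(4.12.0) /io/opencv/modules/imgproc/src/convhull.cpp:143: error: (-215:Assertion failed) total >= 0 && (depth == CV_32F || depth == CV_32S) in function 'convexHull'
```

View pics/c3.png

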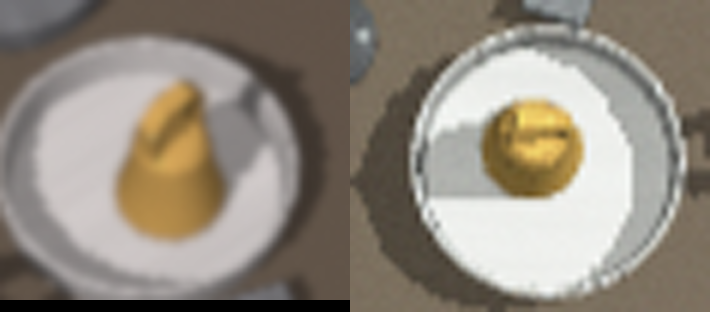

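```bash
python3 - <<'E'
from h import *
for t in('s0','t0'):
    im,W=pts(t);hsv=cv2.cvtColor(im,cv2.COLOR_RGB2HSV)
    m=(abs(W[...,2]-11)<8)&(W[...,1]>260)&(W[...,1]<420)&(W[...,0]>560)&(W[...,0]<720)&(hsv[...,0]<25)&(hsv[...,1]>85)
    q=W[m];print('pad',t,len(q),np.median(q,0).round(1),np.percentile(q,[3,97],axis=0).round(1).tolist())
    m=(abs(W[...,2]-47)<8)&(W[...,1]>240)&(W[...,1]<440)&(W[...,0]>300)&(W[...,0]<750)&(hsv[...,1]<90)&(hsv[...,2]>90)
    q=W[m].astype(np.float32)
    if len(q): print('tray rim',len(q),cv2.minAreaRect(np.ascontiguousarray(q[:,:2])),np.percentile(q,[2,98],axis=0).round().tolist())
    m=(W[...,2]>218)&(W[...,2]<235)&(W[...,0]>620)&(abs(W[...,1])<60); q=W[m]; print('posttop',len(q),np.median(q,0).round(1),q.min(0).round(),q.max(0).round())
print('loop s', ray('s0',325,234,92).round(),ray('s0',333,223,92).round())
print('loop t', ray('t0',300+(510-350)/6,170+125/6,92).round(),ray('t0',300+(572-350)/6,170+132/6,92).round())
for p in((583,-110,94),(601,-309,125),(650,9,226),(479,4,215),(573,-119,28)): print(p,[np.round(proj(t,p),1) for t in('s0','t0')])
c=cv2.resize(cv2.imread('pics/s0.png')[100:195,385:495],None,fx=6,fy=6,interpolation=cv2.INTER_CUBIC);cv2.imwrite('pics/c4.png',c)
a=cv2.imread('pics/t0.png')[155:205,180:225];b=cv2.imread('pics/t0.png')[165:210,365:410];
c=np.hstack([cv2.resize(x,(390,390),interpolation=cv2.INTER_CUBIC) for x in(a,b)]);cv2.imwrite('pics/c5.png',c)
E
```

```text
pad s0 269 [626.6 341.8  10.3] [[598.8, 317.7, 5.3], [653.9, 366.9, 15.3]]
tray rim 1108 ((533.5924072265625, 340.3869323730469), (119.66645812988281, 304.7484436035156), 85.3827896118164) [[386.0, 274.0, 39.0], [685.0, 402.0, 53.0]]
posttop 105 [651.9   8.9 223.9] [634.  -4. 218.] [664.  26. 229.]
pad t0 452 [627.7 334.8  11.3] [[594.1, 299.8, 5.5], [663.5, 369.7, 16.9]]
tray rim 790 ((532.5291137695312, 342.48431396484375), (115.39649200439453, 300.3597412109375), 85.38367462158203) [[383.0, 279.0, 40.0], [681.0, 406.0, 54.0]]
posttop 72 [645.8  13.4 223.2] [633.  -1. 218.] [661.  29. 230.]
loop s [ 599. -138.   92.] [ 586. -102.   92.]
loop t [576. -98.  92.] [ 573. -131.   92.]
(583, -110, 94) [array([329.8, 223.3]), array([330.5, 188.8])]
(601, -309, 125) [array([266.5, 266.1]), array([392.8, 181.4])]
(650, 9, 226) [array([389.4, 183.6]), array([291.4, 157.8])]
(479, 4, 215) [array([340.2, 144.5]), array([292.5, 215.1])]
(573, -119, 28) [array([324.3, 236.9]), array([332.8, 195.5])]
```

View pics/c4.png

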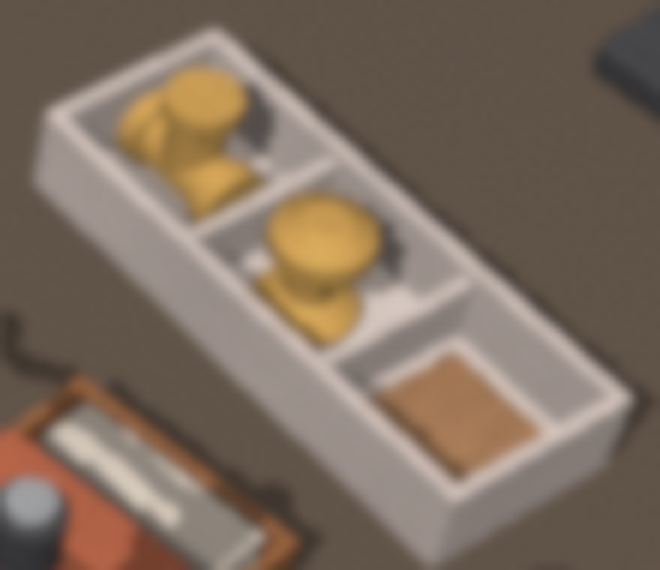

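View pics/c5.png

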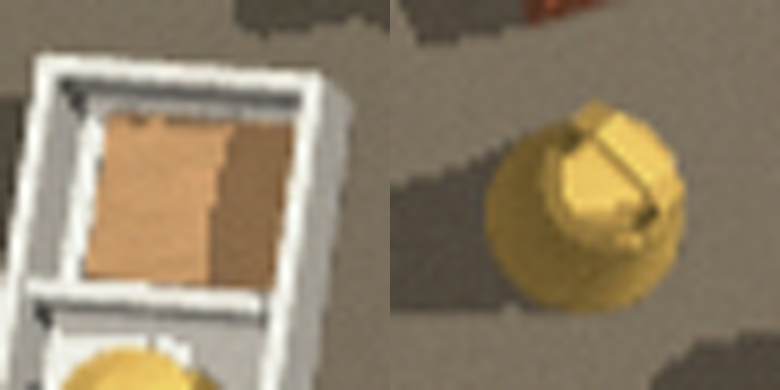

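```bash
python3 - <<'E'
from h import *
for c,hw,z,ang in(((583,-110),15,94,90),((601,-309),20,125,44)):
  for s in(-1,0,1):
    a=np.radians(ang);p=(c[0]+s*hw*np.cos(a),c[1]+s*hw*np.sin(a),z); print(p,[np.round(proj(t,p),1) for t in('s0','t0')])
out=[]
for t,c,hw,z,ang,(r0,r1,c0,c1) in(('s0',(583,-110),15,94,90,(210,255,305,350)),('t0',(583,-110),15,94,90,(172,217,308,353)),('s0',(601,-309),20,125,44,(255,310,240,295)),('t0',(601,-309),20,125,44,(165,210,365,410))):
    im=cv2.imread(f'pics/{t}.png')[r0:r1,c0:c1];f=390/(r1-r0);im=cv2.resize(im,(390,390),interpolation=cv2.INTER_CUBIC)
    for s in(-1,0,1):
        a=np.radians(ang);u,v=proj(t,(c[0]+s*hw*np.cos(a),c[1]+s*hw*np.sin(a),z));cv2.circle(im,(int((u-c0+.5)*f),int((v-r0+.5)*f)),4,(255,0,0),-1)
    out.append(cv2.resize(im,(290,290)))
cv2.imwrite('pics/c6.png',np.vstack([np.hstack(out[:2]),np.hstack(out[2:])]))
E
```

```text
(np.float64(583.0), np.float64(-125.0), 94) [array([325.1, 226.5]), array([335.1, 188.8])]
(np.float64(583.0), np.float64(-110.0), 94) [array([329.8, 223.3]), array([330.5, 188.8])]
(np.float64(583.0), np.float64(-95.0), 94) [array([334.6, 220.2]), array([325.9, 188.8])]
(np.float64(586.613203993227), np.float64(-322.89316740917997), 125) [array([257.9, 265. ]), array([397.3, 185.8])]
(np.float64(601.0), np.float64(-309.0), 125) [array([266.5, 266.1]), array([392.8, 181.4])]
(np.float64(615.386796006773), np.float64(-295.10683259082003), 125) [array([275.2, 267.1]), array([388.4, 177. ])]
```

View pics/c6.png

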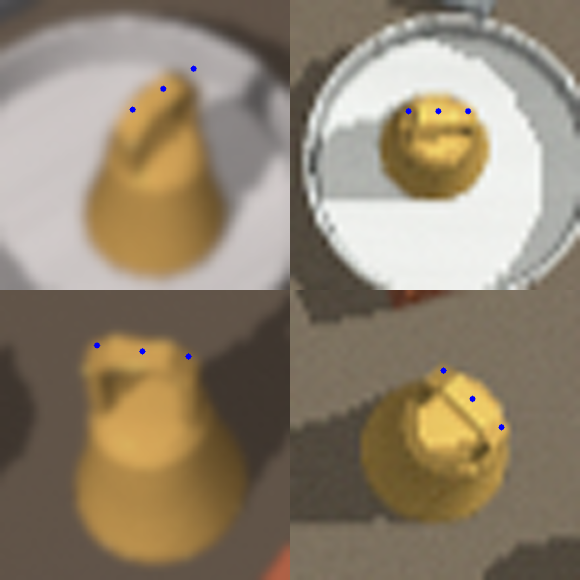

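Request:
move_arm(
  motion=[
    {"az": -8.15,"dz": -28},
    {"az": -8.15,"dz": -28},
    {"dx": -20.4,"dy": -35.6},
    {"dx": -20.4,"dy": -35.6},
    {"dx": -20.4,"dy": -35.6},
    {"dx": -20.4,"dy": -35.6},
    {"dx": -20.4,"dy": -35.6},
    {"dx": -20.4,"dy": -35.6},
    {"dx": -20.4,"dy": -35.6},
    {"dx": -20.4,"dy": -35.6},
    {"dx": -20.4,"dy": -35.6},
    {"dx": -20.4,"dy": -35.6},
  ],
)

```text
invalid input
```

Request:
move_arm(
  motion=[
    {"dx": -20.4,"dy": -35.6},
    {"dx": -20.4,"dy": -35.6},
    {"dx": -20.4,"dy": -35.6},
    {"dx": -20.4,"dy": -35.6},
    {"dx": -20.4,"dy": -35.6},
    {"dx": -20.4,"dy": -35.6},
    {"dx": -20.4,"dy": -35.6},
    {"dx": -20.4,"dy": -35.6},
    {"dx": -20.4,"dy": -35.6},
    {"dx": -20.4,"dy": -35.6},
    {"dx": 0},
    {"dx": 0},
  ],
)

```text
invalid input
```

Request:
move_arm(
  motion=[
    {"dx": 0,"dy": 0,"dz": -28,"ax": 0,"ay": 0,"az": -8.15,"hand": 85},
    {"dx": 0,"dy": 0,"dz": -28,"ax": 0,"ay": 0,"az": -8.15,"hand": 85},
  ],
)

```text
t: 0.3
position: [175.4, 599.7, 460.5]
ee_rot: [-3.139, -0.0, -3.136]
ft_force: [-0.1, 0.7, 0.9]
opening: 85.0
```

Request:
move_arm(
  motion=[
    {"dx": -20,"dy": -36,"dz": 0,"ax": 0,"ay": 0,"az": 0,"hand": 85},
    {"dx": -20,"dy": -36,"dz": 0,"ax": 0,"ay": 0,"az": 0,"hand": 85},
    {"dx": -20,"dy": -36,"dz": 0,"ax": 0,"ay": 0,"az": 0,"hand": 85},
    {"dx": -20,"dy": -36,"dz": 0,"ax": 0,"ay": 0,"az": 0,"hand": 85},
    {"dx": -20,"dy": -36,"dz": 0,"ax": 0,"ay": 0,"az": 0,"hand": 85},
    {"dx": -20,"dy": -36,"dz": 0,"ax": 0,"ay": 0,"az": 0,"hand": 85},
    {"dx": -20,"dy": -36,"dz": 0,"ax": 0,"ay": 0,"az": 0,"hand": 85},
    {"dx": -20,"dy": -36,"dz": 0,"ax": 0,"ay": 0,"az": 0,"hand": 85},
    {"dx": -20,"dy": -36,"dz": 0,"ax": 0,"ay": 0,"az": 0,"hand": 85},
    {"dx": -20,"dy": -36,"dz": 0,"ax": 0,"ay": 0,"az": 0,"hand": 85},
  ],
)

```text
t: 1.3
position: [375.9, 238.1, 460.7]
ee_rot: [3.142, -0.0, 3.141]
ft_force: [1.4, 0.7, -0.1]
opening: 84.7
```

Request:
move_arm(
  motion=[
    {"dx": -21,"dy": -35,"dz": 0,"ax": 0,"ay": 0,"az": 0,"hand": 85},
    {"dx": -21,"dy": -35,"dz": 0,"ax": 0,"ay": 0,"az": 0,"hand": 85},
    {"dx": -21,"dy": -35,"dz": 0,"ax": 0,"ay": 0,"az": 0,"hand": 85},
    {"dx": -21,"dy": -35,"dz": 0,"ax": 0,"ay": 0,"az": 0,"hand": 85},
    {"dx": -21,"dy": -35,"dz": 0,"ax": 0,"ay": 0,"az": 0,"hand": 85},
    {"dx": -21,"dy": -35,"dz": 0,"ax": 0,"ay": 0,"az": 0,"hand": 85},
    {"dx": -21,"dy": -35,"dz": 0,"ax": 0,"ay": 0,"az": 0,"hand": 85},
    {"dx": -21,"dy": -35,"dz": 0,"ax": 0,"ay": 0,"az": 0,"hand": 85},
    {"dx": -21,"dy": -35,"dz": 0,"ax": 0,"ay": 0,"az": 0,"hand": 85},
    {"dx": -20,"dy": -35,"dz": 0,"ax": 0,"ay": 0,"az": 0,"hand": 85},
    {"dx": 0,"dy": 0,"dz": 0,"ax": 0,"ay": 0,"az": 0,"hand": 85},
  ],
)

```text
t: 2.4
position: [585.2, -114.9, 460.0]
ee_rot: [-3.139, -0.001, 3.136]
ft_force: [-1.5, 0.5, -0.2]
opening: 85.3
```

Request:
move_arm(
  motion=[
    {"dx": 1,"dy": 3,"dz": 30,"ax": 0,"ay": 0,"az": 0,"hand": 85},
    {"dx": 0,"dy": 0,"dz": 40,"ax": 0,"ay": 0,"az": 0,"hand": 85},
    {"dx": 0,"dy": 0,"dz": 40,"ax": 0,"ay": 0,"az": 0,"hand": 85},
    {"dx": 0,"dy": 0,"dz": 30,"ax": 0,"ay": 0,"az": 0,"hand": 85},
    {"dx": 0,"dy": 0,"dz": 20,"ax": 0,"ay": 0,"az": 0,"hand": 85},
    {"dx": 0,"dy": 0,"dz": 0,"ax": 0,"ay": 0,"az": 0,"hand": 85},
  ],
)

```text
t: 3.0
position: [582.5, -106.7, 298.1]
ee_rot: [3.141, -0.005, -3.142]
ft_force: [0.2, 0.5, -0.1]
opening: 85.0
```

```bash
python3 - <<'E'
from h import *
snap('scene','s1');snap('top','t1')
a=cv2.imread('pics/s1.png')[160:280,260:400];cv2.imwrite('pics/c7.png',cv2.resize(a,None,fx=5,fy=5,interpolation=cv2.INTER_CUBIC))
E
```

```text
{}
{}
```

View pics/c7.png

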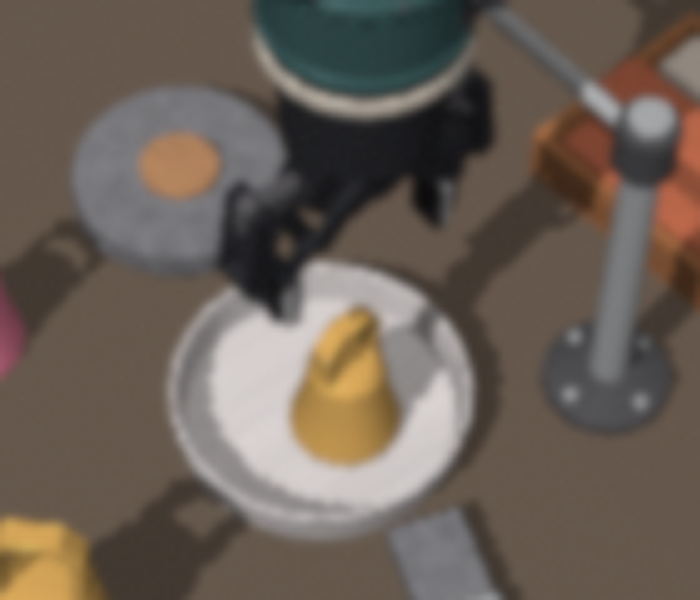

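```bash
python3 - <<'E'
from h import *
print(ray('s1',318,222.5,138),ray('s1',347.5,203,138), ray('s1',333,213,138))
print(robot.state()['position'])
E
```

```text
[ 586.3631238  -149.59493098  138.        ] [585.74837399 -57.72439058 138.        ] [ 587.00257787 -104.29174849  138.        ]
[ 583.47536175 -107.20540048  301.2569118 ]
```

Request:
move_arm(
  motion=[
    {"dx": 0,"dy": -5,"dz": 20,"ax": 0,"ay": 0,"az": 0,"hand": 85},
    {"dx": 0,"dy": 0,"dz": 20,"ax": 0,"ay": 0,"az": 0,"hand": 85},
    {"dx": 0,"dy": 0,"dz": 15,"ax": 0,"ay": 0,"az": 0,"hand": 85},
    {"dx": 0,"dy": 0,"dz": 10,"ax": 0,"ay": 0,"az": 0,"hand": 85},
    {"dx": 0,"dy": 0,"dz": 7,"ax": 0,"ay": 0,"az": 0,"hand": 85},
    {"dx": 0,"dy": 0,"dz": 0,"ax": 0,"ay": 0,"az": 0,"hand": 85},
    {"dx": 0,"dy": 0,"dz": 0,"ax": 0,"ay": 0,"az": 0,"hand": 85},
  ],
)

```text
t: 3.8
position: [583.6, -112.4, 229.3]
ee_rot: [-3.141, 0.001, 3.141]
ft_force: [-0.2, -0.9, 0.4]
opening: 85.0
```

```bash
python3 - <<'E'
from h import *
snap('scene','s2')
a=cv2.imread('pics/s2.png')[170:270,270:390];cv2.imwrite('pics/c8.png',cv2.resize(a,None,fx=6,fy=6,interpolation=cv2.INTER_CUBIC))
print(robot.state())
E
```

```text
{}
{'t': 3.85, 'joint_positions': array([-0.18107305,  0.61879906,  0.4225291 ,  1.82816619, -0.34964287,
        0.76757772,  1.9969482 ]), 'dq': array([-0.00049312, -0.00246811,  0.00186786,  0.00096261, -0.0006026 ,
       -0.00013021,  0.00211837]), 'effort': array([ 3.14414653e-02, -8.75587606e+01,  1.21629372e+01, -3.14584458e+01,
        7.55600980e-03, -4.81086623e-03,  3.28984264e-03]), 'position': array([ 583.63579237, -112.35997977,  229.42261978]), 'ee_rot': array([-3.14144273e+00,  9.36644763e-04,  3.14138310e+00]), 'ft_force': array([ 0.23904082, -0.80542701,  0.51163659]), 'torque': array([ 0.03731941, -0.02281518,  0.0538573 ]), 'opening': 85.12414831569012}
```

View pics/c8.png

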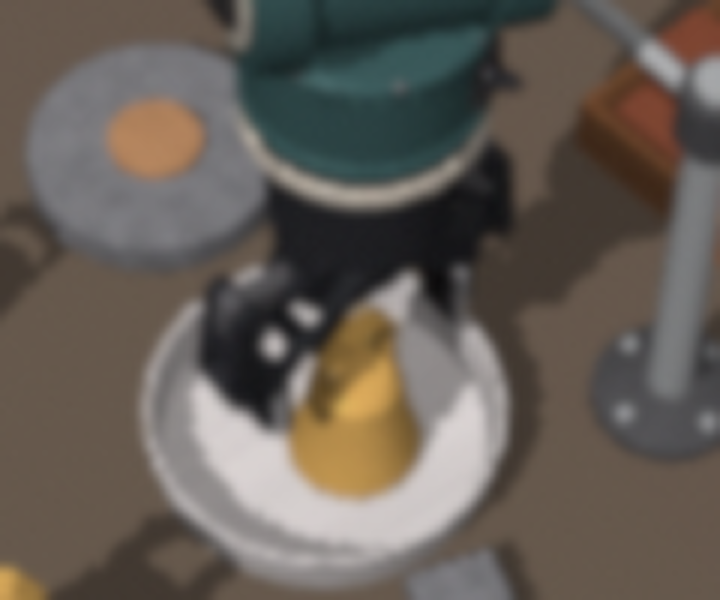

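Request:
move_arm(
  motion=[
    {"dx": 0,"dy": 0,"dz": 0,"ax": 0,"ay": 0,"az": 0,"hand": 60},
    {"dx": 0,"dy": 0,"dz": 0,"ax": 0,"ay": 0,"az": 0,"hand": 50},
    {"dx": 0,"dy": 0,"dz": 0,"ax": 0,"ay": 0,"az": 0,"hand": 45},
    {"dx": 0,"dy": 0,"dz": 0,"ax": 0,"ay": 0,"az": 0,"hand": 41},
    {"dx": 0,"dy": 0,"dz": 0,"ax": 0,"ay": 0,"az": 0,"hand": 38},
    {"dx": 0,"dy": 0,"dz": 0,"ax": 0,"ay": 0,"az": 0,"hand": 30},
    {"dx": 0,"dy": 0,"dz": 0,"ax": 0,"ay": 0,"az": 0,"hand": 20},
    {"dx": 0,"dy": 0,"dz": 0,"ax": 0,"ay": 0,"az": 0,"hand": 10},
  ],
)

```text
t: 4.65
position: [583.6, -112.0, 229.1]
ee_rot: [3.141, 0.0, -3.141]
ft_force: [0.3, 3.5, 8.1]
opening: 37.0
```

```bash
python3 - <<'E'
from h import *
snap('scene','s3')
a=cv2.imread('pics/s3.png')[170:270,270:390];cv2.imwrite('pics/c9.png',cv2.resize(a,None,fx=6,fy=6,interpolation=cv2.INTER_CUBIC))
s=robot.state();print(s['position'],s['opening'],s['ft_force'],s['torque'])
E
```

```text
{}
[ 583.58312152 -112.03302049  229.15330816] 37.201510146458816 [-0.92775779  3.87369596  7.91824449] [0.67726408 0.35698192 0.0618695 ]
```

View pics/c9.png

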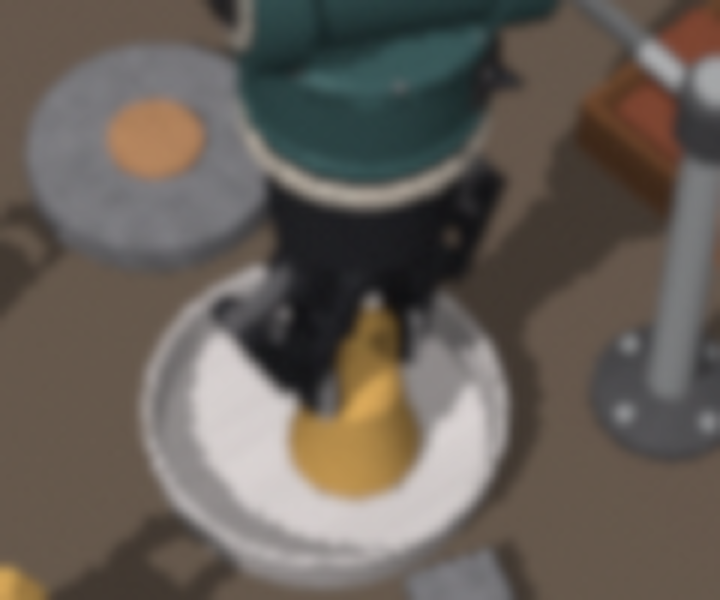

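Request:
move_arm(
  motion=[
    {"dx": 0,"dy": 0,"dz": -5,"ax": 0,"ay": 0,"az": 0,"hand": 10},
    {"dx": 0,"dy": 0,"dz": -10,"ax": 0,"ay": 0,"az": 0,"hand": 10},
    {"dx": 0,"dy": 0,"dz": -20,"ax": 0,"ay": 0,"az": 0,"hand": 10},
    {"dx": 0,"dy": 0,"dz": -30,"ax": 0,"ay": 0,"az": 0,"hand": 10},
    {"dx": 0,"dy": 0,"dz": -30,"ax": 0,"ay": 0,"az": 0,"hand": 10},
    {"dx": 0,"dy": 0,"dz": -30,"ax": 0,"ay": 0,"az": 0,"hand": 10},
    {"dx": 0,"dy": 0,"dz": -30,"ax": 0,"ay": 0,"az": 0,"hand": 10},
    {"dx": 0,"dy": 0,"dz": -30,"ax": 0,"ay": 0,"az": 0,"hand": 10},
    {"dx": 0,"dy": 0,"dz": -30,"ax": 0,"ay": 0,"az": 0,"hand": 10},
    {"dx": 0,"dy": 0,"dz": -20,"ax": 0,"ay": 0,"az": 0,"hand": 10},
    {"dx": 0,"dy": 0,"dz": -10,"ax": 0,"ay": 0,"az": 0,"hand": 10},
    {"dx": 0,"dy": 0,"dz": 0,"ax": 0,"ay": 0,"az": 0,"hand": 10},
  ],
)

```text
t: 5.9
position: [583.3, -112.5, 474.9]
ee_rot: [-3.141, 0.002, 3.141]
ft_force: [-0.8, -0.0, -3.1]
opening: 37.3
```

```bash
python3 - <<'E'
from h import *
snap('scene','s4');s=robot.state();print(s['position'],s['opening'],s['ft_force'],s['torque'])
E
```

```text
{}
[ 583.18213178 -112.33042165  473.54058177] 37.19127720085676 [ 0.5718468  -0.29052671 -2.85612817] [-0.04301108  0.01360075 -0.03247687]
```

View pics/s4.png

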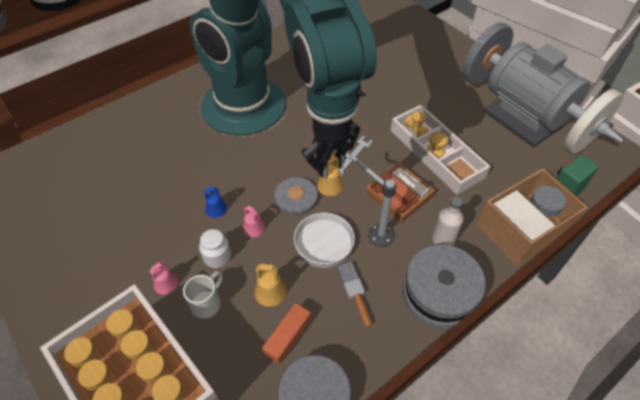

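Request:
move_arm(
  motion=[
    {"dx": -2,"dy": 20,"dz": 0,"ax": 0,"ay": 0,"az": 0,"hand": 10},
    {"dx": -4,"dy": 35,"dz": 0,"ax": 0,"ay": 0,"az": 0,"hand": 10},
    {"dx": -4,"dy": 40,"dz": 0,"ax": 0,"ay": 0,"az": 0,"hand": 10},
    {"dx": -4,"dy": 45,"dz": 0,"ax": 0,"ay": 0,"az": 0,"hand": 10},
    {"dx": -4,"dy": 45,"dz": 0,"ax": 0,"ay": 0,"az": 0,"hand": 10},
    {"dx": -4,"dy": 45,"dz": 0,"ax": 0,"ay": 0,"az": 0,"hand": 10},
    {"dx": -4,"dy": 45,"dz": 0,"ax": 0,"ay": 0,"az": 0,"hand": 10},
    {"dx": -4,"dy": 45,"dz": 0,"ax": 0,"ay": 0,"az": 0,"hand": 10},
    {"dx": -4,"dy": 45,"dz": 0,"ax": 0,"ay": 0,"az": 0,"hand": 10},
    {"dx": -4,"dy": 40,"dz": 0,"ax": 0,"ay": 0,"az": 0,"hand": 10},
    {"dx": -4,"dy": 25,"dz": 0,"ax": 0,"ay": 0,"az": 0,"hand": 10},
    {"dx": -4,"dy": 14,"dz": 0,"ax": 0,"ay": 0,"az": 0,"hand": 10},
  ],
)

```text
t: 7.15
position: [628.9, 334.7, 471.2]
ee_rot: [-3.141, -0.003, -3.139]
ft_force: [-0.3, -1.3, -2.5]
opening: 36.8
```

Request:
move_arm(
  motion=[
    {"dx": 0,"dy": 0,"dz": 30,"ax": 0,"ay": 0,"az": 0,"hand": 10},
    {"dx": 0,"dy": 0,"dz": 40,"ax": 0,"ay": 0,"az": 0,"hand": 10},
    {"dx": 0,"dy": 0,"dz": 40,"ax": 0,"ay": 0,"az": 0,"hand": 10},
    {"dx": 0,"dy": 0,"dz": 20,"ax": 0,"ay": 0,"az": 0,"hand": 10},
    {"dx": 0,"dy": 0,"dz": 10,"ax": 0,"ay": 0,"az": 0,"hand": 10},
    {"dx": 0,"dy": 0,"dz": 0,"ax": 0,"ay": 0,"az": 0,"hand": 10},
    {"dx": 0,"dy": 0,"dz": 0,"ax": 0,"ay": 0,"az": 0,"hand": 10},
  ],
)

```text
t: 7.85
position: [629.8, 331.7, 334.5]
ee_rot: [3.141, 0.001, 3.141]
ft_force: [0.4, 0.2, -1.3]
opening: 37.1
```

```bash
python3 - <<'E'
from h import *
snap('scene','s5');snap('top','t5');s=robot.state();print(s['position'],s['opening'],s['ft_force'],s['torque'])
a=cv2.imread('pics/s5.png')[70:210,370:530];cv2.imwrite('pics/c10.png',cv2.resize(a,None,fx=4,fy=4,interpolation=cv2.INTER_CUBIC))
E
```

```text
{}
{}
[629.80918244 331.72146741 335.09779443] 37.21547851213993 [-1.17641052 -0.48578043 -2.65354413] [ 0.02017175  0.0512488  -0.02222271]
```

View pics/c10.png

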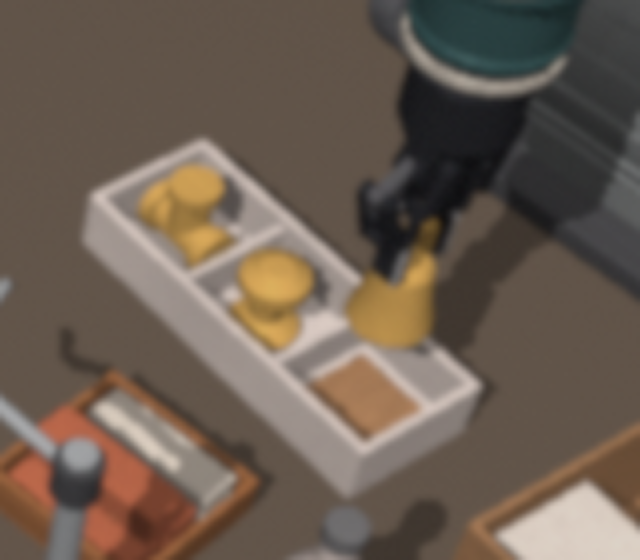

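View pics/t5.png

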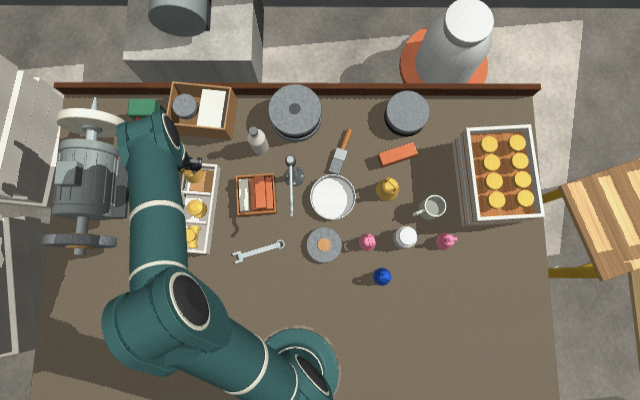

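```bash
python3 - <<'E'
from h import *
from scipy.optimize import least_squares
print(ray('s5',467.2,150,109))
im,W=pts('s5');hsv=cv2.cvtColor(im,cv2.COLOR_RGB2HSV)
m=(hsv[...,0]>10)&(hsv[...,0]<30)&(hsv[...,1]>120)&(W[...,2]>112)&(W[...,2]<155)&(np.hypot(W[...,0]-630,W[...,1]-332)<60)
B=W[m];R=lambda z:np.interp(z,[0,46,51,58],[30,22,20,15])
r=least_squares(lambda c:np.hypot(B[:,0]-c[0],B[:,1]-c[1])-R(B[:,2]-109),(630,332),loss='soft_l1',f_scale=2);print(len(B),r.x)
# pad corners by eye in crop: 
for u,v in((362,357),(418,405),(370,437),(310,387)): print(ray('s5',370+u/4-.5+.125,70+v/4-.375,11).round())
E
```

```text
[634.86979544 327.64205877 109.        ]
264 [628.73724009 332.98479746]
[600. 369.  11.]
[656. 367.  11.]
[655. 317.  11.]
[596. 318.  11.]
```

```bash
python3 - <<'E'
from h import *
for u,v in((108,115),(88,278),(298,122)): print(ray('t0',180+u*45/390-.4,155+v*50/390-.4,11).round(1))
a=np.radians(-4.6);R=np.array([[np.cos(a),-np.sin(a)],[np.sin(a),np.cos(a)]])
c=ray('t0',180+108*45/390-.4,155+115*50/390-.4,11)[:2]; print('pad from t corner',c-R@[39,43])
# tray outer corners, z=50, both views: scene crop c4 (x6 from 385,100), top c5
for u,v in((215,28),(635,398),(440,500),(45,110)): print('s',ray('s0',385+u/6-.4,100+v/6-.4,50).round(1))
for u,v in((38,52),(328,72)): print('t',ray('t0',180+u*45/390-.4,155+v*50/390-.4,50).round(1))
for p in((631,334),(635,325)): print(proj('s0',(*p,11)),proj('t0',(*p,11)))
E
```

```text
[668.2 369.6  11. ]
[594.  373.5  11. ]
[665.1 293.4  11. ]
pad from t corner [625.83875991 329.89221528]
s [388.3 407.6  50. ]
s [688.1 384.4  50. ]
s [673.5 267.5  50. ]
s [377.9 297.6  50. ]
t [686.5 386.4  50. ]
t [677.7 272.6  50. ]
(np.float64(459.8986217259961), np.float64(171.05462349540582)) (np.float64(201.78894585324636), np.float64(179.79426188382118))
(np.float64(458.7926641595237), np.float64(173.3901230166527)) (np.float64(204.45059321815302), np.float64(178.6713833750764))
```

Request:
move_arm(
  motion=[
    {"dx": 0,"dy": 0,"dz": 25,"ax": 0,"ay": 0,"az": 0,"hand": 10},
    {"dx": 0,"dy": 0,"dz": 25,"ax": 0,"ay": 0,"az": 0,"hand": 10},
    {"dx": 0,"dy": 0,"dz": 20,"ax": 0,"ay": 0,"az": 0,"hand": 10},
    {"dx": 0,"dy": 0,"dz": 12,"ax": 0,"ay": 0,"az": 0,"hand": 10},
    {"dx": 0,"dy": 0,"dz": 7,"ax": 0,"ay": 0,"az": 0,"hand": 10},
    {"dx": 0,"dy": 0,"dz": 4,"ax": 0,"ay": 0,"az": 0,"hand": 10},
    {"dx": 0,"dy": 0,"dz": 2,"ax": 0,"ay": 0,"az": 0,"hand": 10},
    {"dx": 0,"dy": 0,"dz": 0,"ax": 0,"ay": 0,"az": 0,"hand": 10},
    {"dx": 0,"dy": 0,"dz": 0,"ax": 0,"ay": 0,"az": 0,"hand": 10},
  ],
)

```text
t: 8.85
position: [629.7, 331.7, 239.4]
ee_rot: [3.141, 0.001, 3.141]
ft_force: [-0.1, 0.2, -1.2]
opening: 36.9
```

Request:
move_arm(
  motion=[
    {"dx": 0,"dy": 0,"dz": 0.7,"ax": 0,"ay": 0,"az": 0,"hand": 10},
    {"dx": 0,"dy": 0,"dz": 0.7,"ax": 0,"ay": 0,"az": 0,"hand": 10},
    {"dx": 0,"dy": 0,"dz": 0,"ax": 0,"ay": 0,"az": 0,"hand": 10},
  ],
)

```text
t: 9.15
position: [629.5, 331.7, 237.3]
ee_rot: [-3.141, 0.0, 3.141]
ft_force: [-0.1, 0.2, -2.8]
opening: 37.2
```

```bash
python3 - <<'E'
from h import *
snap('scene','s6');s=robot.state();print(s['position'],s['opening'],s['ft_force'],s['torque'])
a=cv2.imread('pics/s6.png')[90:210,390:510];cv2.imwrite('pics/c11.png',cv2.resize(a,None,fx=5,fy=5,interpolation=cv2.INTER_CUBIC))
E
```

```text
{}
[629.49377013 331.67167903 237.25944947] 37.194670957252086 [-0.43943329 -0.44901122 -2.37389753] [-0.01291132  0.01286333 -0.02614061]
```

View pics/c11.png

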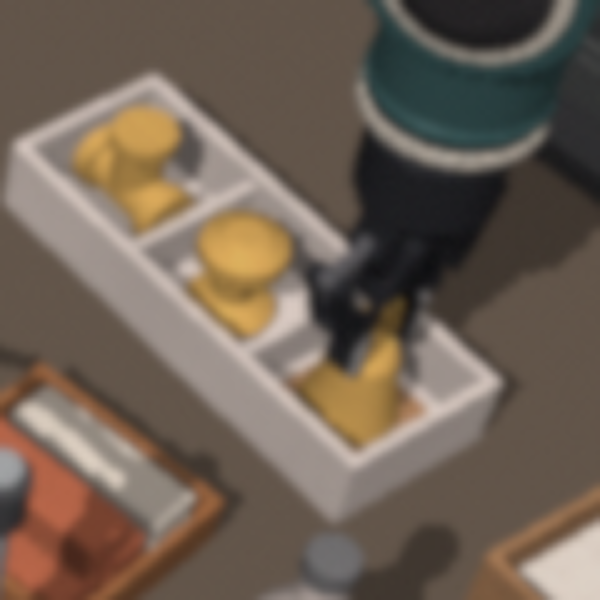

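Centred on the pad and not yet in contact; I'll lower in small steps until it touches.

Request:
move_arm(
  motion=[
    {"dx": 0,"dy": 0,"dz": 0.7,"ax": 0,"ay": 0,"az": 0,"hand": 10},
    {"dx": 0,"dy": 0,"dz": 0,"ax": 0,"ay": 0,"az": 0,"hand": 10},
    {"dx": 0,"dy": 0,"dz": 0.5,"ax": 0,"ay": 0,"az": 0,"hand": 10},
    {"dx": 0,"dy": 0,"dz": 0,"ax": 0,"ay": 0,"az": 0,"hand": 10},
  ],
)

```text
t: 9.6
position: [629.7, 331.8, 237.1]
ee_rot: [3.141, 0.001, 3.141]
ft_force: [-4.0, -1.1, 10.8]
opening: 37.3
```

Request:
move_arm(
  motion=[
    {"dx": 0,"dy": 0,"dz": 0,"ax": 0,"ay": 0,"az": 0,"hand": 40},
    {"dx": 0,"dy": 0,"dz": 0,"ax": 0,"ay": 0,"az": 0,"hand": 45},
    {"dx": 0,"dy": 0,"dz": 0,"ax": 0,"ay": 0,"az": 0,"hand": 55},
    {"dx": 0,"dy": 0,"dz": 0,"ax": 0,"ay": 0,"az": 0,"hand": 70},
    {"dx": 0,"dy": 0,"dz": 0,"ax": 0,"ay": 0,"az": 0,"hand": 80},
    {"dx": 0,"dy": 0,"dz": 0,"ax": 0,"ay": 0,"az": 0,"hand": 80},
    {"dx": 0,"dy": 0,"dz": -10,"ax": 0,"ay": 0,"az": 0,"hand": 80},
    {"dx": 0,"dy": 0,"dz": -30,"ax": 0,"ay": 0,"az": 0,"hand": 80},
    {"dx": 0,"dy": 0,"dz": -40,"ax": 0,"ay": 0,"az": 0,"hand": 80},
    {"dx": 0,"dy": 0,"dz": -40,"ax": 0,"ay": 0,"az": 0,"hand": 80},
    {"dx": 0,"dy": 0,"dz": -40,"ax": 0,"ay": 0,"az": 0,"hand": 80},
    {"dx": 0,"dy": 0,"dz": -40,"ax": 0,"ay": 0,"az": 0,"hand": 80},
  ],
)

```text
t: 10.8
position: [629.2, 331.4, 438.8]
ee_rot: [3.141, 0.001, 3.141]
ft_force: [0.4, -0.2, 0.3]
opening: 80.1
```

```bash
python3 - <<'E'
from h import *
from scipy.optimize import least_squares
snap('scene','s7');s=robot.state();print(s['position'],s['opening'],s['ft_force'],s['torque'])
a=cv2.imread('pics/s7.png')[90:210,390:510];cv2.imwrite('pics/c12.png',cv2.resize(a,None,fx=5,fy=5,interpolation=cv2.INTER_CUBIC))
im,W=pts('s7');hsv=cv2.cvtColor(im,cv2.COLOR_RGB2HSV)
m=(hsv[...,0]>10)&(hsv[...,0]<30)&(hsv[...,1]>120)&(W[...,2]>20)&(W[...,2]<60)&(np.hypot(W[...,0]-630,W[...,1]-332)<45)
B=W[m];R=lambda z:np.interp(z,[0,46,51,58],[30,22,20,15])
r=least_squares(lambda c:np.hypot(B[:,0]-c[0],B[:,1]-c[1])-R(B[:,2]-11),(630,332),loss='soft_l1',f_scale=2);print(len(B),r.x)
E
```

```text
{}
[629.97457372 331.41295547 446.18507735] 79.78086031460246 [4.78914098e-03 1.64651116e-01 7.44480192e+00] [ 0.03261208 -0.04482837  0.0359563 ]
199 [628.97875982 333.46742851]
```

View pics/c12.png

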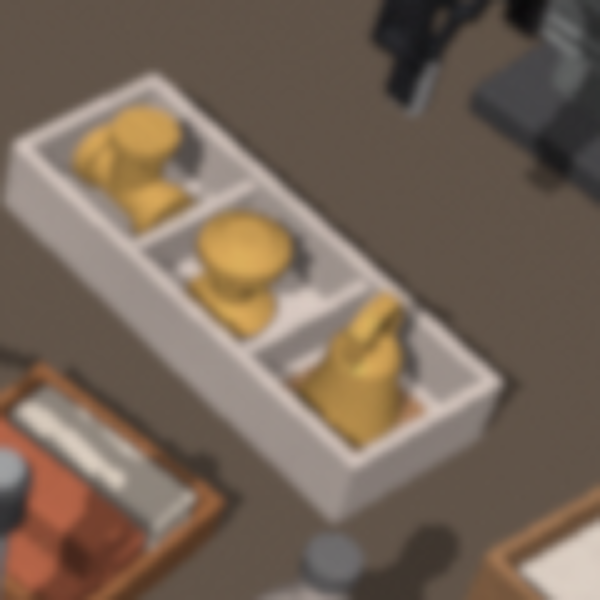

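Small bell stands upright on the pad at (629,333), 4 mm or less from the pad centre estimate. Next I'll turn the tool to yaw 0 for the hook.

Request:
move_arm(
  motion=[
    {"dx": 0,"dy": 0,"dz": 0,"ax": 0,"ay": 0,"az": 8.5,"hand": 45},
    {"dx": 0,"dy": 0,"dz": 0,"ax": 0,"ay": 0,"az": 8.5,"hand": 45},
    {"dx": 0,"dy": 0,"dz": 0,"ax": 0,"ay": 0,"az": 8.5,"hand": 45},
    {"dx": 0,"dy": 0,"dz": 0,"ax": 0,"ay": 0,"az": 8.5,"hand": 45},
    {"dx": 0,"dy": 0,"dz": 0,"ax": 0,"ay": 0,"az": 8.5,"hand": 45},
    {"dx": 0,"dy": 0,"dz": 0,"ax": 0,"ay": 0,"az": 8.5,"hand": 45},
    {"dx": 0,"dy": 0,"dz": 0,"ax": 0,"ay": 0,"az": 8.5,"hand": 45},
    {"dx": 0,"dy": 0,"dz": 0,"ax": 0,"ay": 0,"az": 8.5,"hand": 45},
    {"dx": 0,"dy": 0,"dz": 0,"ax": 0,"ay": 0,"az": 8.5,"hand": 45},
    {"dx": 0,"dy": 0,"dz": 0,"ax": 0,"ay": 0,"az": 8.5,"hand": 45},
    {"dx": 0,"dy": 0,"dz": 0,"ax": 0,"ay": 0,"az": 0,"hand": 45},
  ],
)

```text
t: 11.95
position: [629.3, 331.9, 436.4]
ee_rot: [3.141, 0.0, 1.655]
ft_force: [-0.8, -0.4, -0.4]
opening: 45.3
```

Request:
move_arm(
  motion=[
    {"dx": 0,"dy": 0,"dz": 0,"ax": 0,"ay": 0,"az": 8.5,"hand": 45},
    {"dx": 0,"dy": 0,"dz": 0,"ax": 0,"ay": 0,"az": 8.5,"hand": 45},
    {"dx": 0,"dy": 0,"dz": 0,"ax": 0,"ay": 0,"az": 8.5,"hand": 45},
    {"dx": 0,"dy": 0,"dz": 0,"ax": 0,"ay": 0,"az": 8.5,"hand": 45},
    {"dx": 0,"dy": 0,"dz": 0,"ax": 0,"ay": 0,"az": 8.5,"hand": 45},
    {"dx": 0,"dy": 0,"dz": 0,"ax": 0,"ay": 0,"az": 8.5,"hand": 45},
    {"dx": 0,"dy": 0,"dz": 0,"ax": 0,"ay": 0,"az": 8.5,"hand": 45},
    {"dx": 0,"dy": 0,"dz": 0,"ax": 0,"ay": 0,"az": 8.5,"hand": 45},
    {"dx": 0,"dy": 0,"dz": 0,"ax": 0,"ay": 0,"az": 8.5,"hand": 45},
    {"dx": 0,"dy": 0,"dz": 0,"ax": 0,"ay": 0,"az": 8.5,"hand": 45},
    {"dx": 0,"dy": 0,"dz": 0,"ax": 0,"ay": 0,"az": 8.5,"hand": 45},
    {"dx": 0,"dy": 0,"dz": 0,"ax": 0,"ay": 0,"az": 0,"hand": 45},
  ],
)

```text
t: 13.15
position: [629.4, 331.9, 436.0]
ee_rot: [3.141, 0.0, 0.027]
ft_force: [-0.3, -0.7, -1.2]
opening: 45.3
```

```bash
python3 - <<'E'
from h import *
s=robot.state();print(s)
E
```

```text
{'t': 13.15, 'joint_positions': array([-1.11885003,  0.77475385,  1.05328217,  1.35488873, -0.66649762,
        1.38505387, -1.61960252]), 'dq': array([ 0.01030575, -0.0134135 , -0.02657447,  0.00035654,  0.02859584,
       -0.01431002,  0.15431264]), 'effort': array([ -0.31970663, -96.20043755,  31.05809569, -37.54523277,
        -0.67914426,   0.310979  ,  -4.20156106]), 'position': array([629.44712393, 331.85598402, 435.99646087]), 'ee_rot': array([3.14111408e+00, 2.57719796e-04, 2.74139573e-02]), 'ft_force': array([-0.31061742, -0.72962231, -1.17020414]), 'torque': array([ 0.0126636 , -0.0414327 ,  0.02625549]), 'opening': 45.316249764071806}
```

Request:
move_arm(
  motion=[
    {"dx": -8,"dy": 25,"dz": 0,"ax": 0,"ay": 0,"az": 0,"hand": 45},
    {"dx": -10,"dy": 40,"dz": 0,"ax": 0,"ay": 0,"az": 0,"hand": 45},
    {"dx": -10,"dy": 40,"dz": 0,"ax": 0,"ay": 0,"az": 0,"hand": 45},
    {"dx": -10,"dy": 40,"dz": 0,"ax": 0,"ay": 0,"az": 0,"hand": 45},
    {"dx": -10,"dy": 40,"dz": 0,"ax": 0,"ay": 0,"az": 0,"hand": 45},
    {"dx": -10,"dy": 40,"dz": 0,"ax": 0,"ay": 0,"az": 0,"hand": 45},
    {"dx": -10,"dy": 40,"dz": 0,"ax": 0,"ay": 0,"az": 0,"hand": 45},
    {"dx": -8,"dy": 40,"dz": 0,"ax": 0,"ay": 0,"az": 0,"hand": 45},
    {"dx": -2,"dy": 18,"dz": 0,"ax": 0,"ay": 0,"az": 0,"hand": 45},
    {"dx": 0,"dy": 0,"dz": 0,"ax": 0,"ay": 0,"az": 0,"hand": 45},
    {"dx": 0,"dy": 0,"dz": 0,"ax": 0,"ay": 0,"az": 0,"hand": 45},
  ],
)

```text
t: 14.25
position: [560.1, 7.2, 436.2]
ee_rot: [-3.141, -0.0, 0.03]
ft_force: [0.5, 0.3, -0.4]
opening: 45.2
```

```bash
python3 - <<'E'
from h import *
snap('scene','s8');s=robot.state();print(s['position'],s['ee_rot'],s['joint_positions'])
a=cv2.imread('pics/s8.png')[70:250,280:460];cv2.imwrite('pics/c13.png',cv2.resize(a,None,fx=3.3,fy=3.3,interpolation=cv2.INTER_CUBIC))
E
```

```text
{}
[560.24080517   7.86217708 436.0618755 ] [-3.14138944e+00  3.69107544e-05  3.05834983e-02] [-0.93100583  0.49681873  1.16858307  1.76753003 -0.48847514  1.20819235
 -1.16475631]
```

View pics/c13.png

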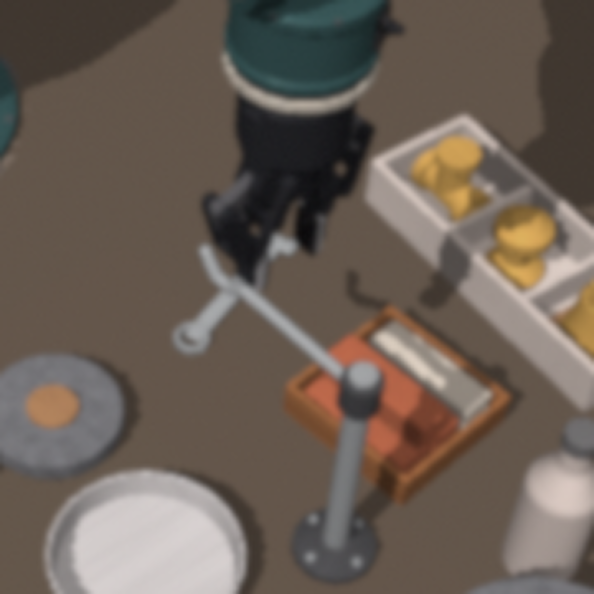

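Request:
move_arm(
  motion=[
    {"dx": 0,"dy": 0,"dz": 25,"ax": 0,"ay": 0,"az": 0,"hand": 45},
    {"dx": 0,"dy": 0,"dz": 25,"ax": 0,"ay": 0,"az": 0,"hand": 45},
    {"dx": 0,"dy": 0,"dz": 20,"ax": 0,"ay": 0,"az": 0,"hand": 45},
    {"dx": 0,"dy": 0,"dz": 10,"ax": 0,"ay": 0,"az": 0,"hand": 45},
    {"dx": 0,"dy": 0,"dz": 0,"ax": 0,"ay": 0,"az": 0,"hand": 45},
    {"dx": 0,"dy": 0,"dz": 0,"ax": 0,"ay": 0,"az": 0,"hand": 45},
  ],
)

```text
t: 14.9
position: [560.2, 7.1, 356.8]
ee_rot: [3.141, -0.001, 0.027]
ft_force: [0.9, -0.5, -0.2]
opening: 45.2
```

```bash
python3 - <<'E'
from h import *
snap('scene','s9');s=robot.state();print(s['position'],s['ee_rot'],s['joint_positions'],s['ft_force'])
a=cv2.imread('pics/s9.png')[90:210,300:420];cv2.imwrite('pics/c14.png',cv2.resize(a,None,fx=5,fy=5,interpolation=cv2.INTER_CUBIC))
E
```

```text
{}
[560.24979318   6.93553035 357.01337948] [ 3.14143081e+00 -1.06018151e-03  2.67838819e-02] [-0.86089988  0.58013206  1.07940559  1.84978974 -0.5833929   1.07029822
 -1.09719709] [ 0.61279988 -0.35924501  1.05632487]
```

View pics/c14.png

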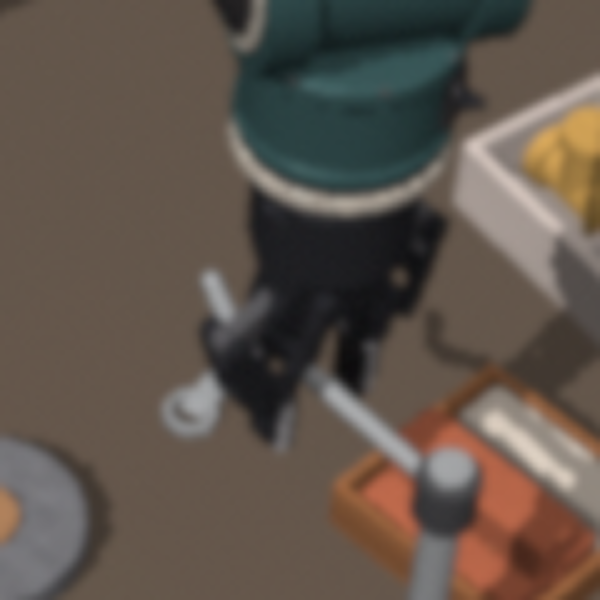

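Request:
move_arm(
  motion=[
    {"dx": 0,"dy": 0,"dz": 0,"ax": 0,"ay": 0,"az": 0,"hand": 17},
    {"dx": 0,"dy": 0,"dz": 0,"ax": 0,"ay": 0,"az": 0,"hand": 17},
    {"dx": 0,"dy": 0,"dz": 0,"ax": 0,"ay": 0,"az": 0,"hand": 17},
    {"dx": 0,"dy": 0,"dz": 0,"ax": 0,"ay": 0,"az": 0,"hand": 17},
    {"dx": 0.1,"dy": 4,"dz": 0,"ax": 0,"ay": 0,"az": -2.4,"hand": 17},
    {"dx": 0.1,"dy": 4,"dz": 0,"ax": 0,"ay": 0,"az": -2.4,"hand": 17},
    {"dx": 0,"dy": 0,"dz": 0,"ax": 0,"ay": 0,"az": 0,"hand": 17},
  ],
)

```text
t: 15.65
position: [560.5, -1.6, 356.3]
ee_rot: [-3.141, -0.0, 0.11]
ft_force: [-0.4, 0.0, -0.0]
opening: 16.6
```

Request:
move_arm(
  motion=[
    {"dx": 0.3,"dy": 7.4,"dz": 0,"ax": 0,"ay": 0,"az": -4.8,"hand": 17},
    {"dx": 0.3,"dy": 7.4,"dz": 0,"ax": 0,"ay": 0,"az": -4.8,"hand": 17},
    {"dx": 0.3,"dy": 7.4,"dz": 0,"ax": 0,"ay": 0,"az": -4.8,"hand": 17},
    {"dx": 0.3,"dy": 7.4,"dz": 0,"ax": 0,"ay": 0,"az": -4.8,"hand": 17},
    {"dx": 0,"dy": 0,"dz": 0,"ax": 0,"ay": 0,"az": 0,"hand": 17},
  ],
)

```text
t: 16.15
position: [568.6, -30.3, 356.3]
ee_rot: [3.141, -0.0, 0.444]
ft_force: [0.7, -1.0, -0.3]
opening: 17.3
```

```bash
python3 - <<'E'
from h import *
snap('scene','s10');s=robot.state();print(s['position'],s['ee_rot'],s['joint_positions'],s['ft_force'])
a=cv2.imread('pics/s10.png')[90:270,280:460];cv2.imwrite('pics/c15.png',cv2.resize(a,None,fx=3.3,fy=3.3,interpolation=cv2.INTER_CUBIC))
E
```

```text
{}
[568.47696546 -29.87802055 356.19941624] [-3.14155313e+00 -1.79462392e-04  4.41312686e-01] [-0.71997184  0.54139134  0.96492041  1.82650826 -0.51154432  1.04631687
 -0.68451387] [ 1.32987455e+00 -8.71094350e-04  1.72275757e-01]
```

View pics/c15.png

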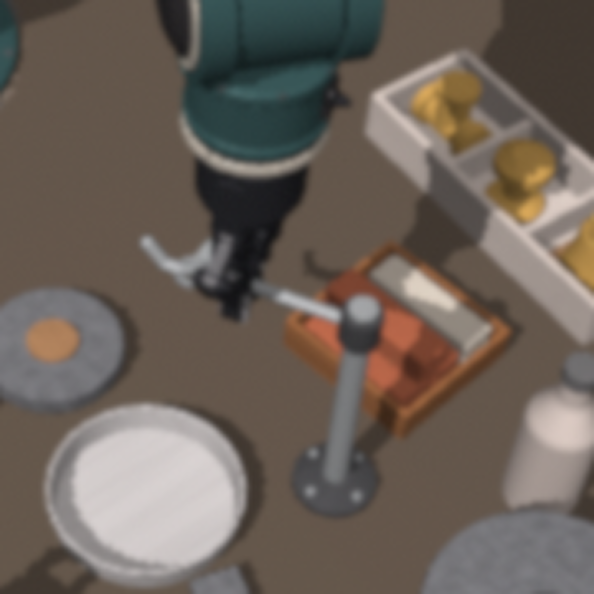

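The hook follows the gripper: its tip is now at crop (148,240). I'll continue the swing.

Request:
move_arm(
  motion=[
    {"dx": 0.3,"dy": 7.4,"dz": 0,"ax": 0,"ay": 0,"az": -4.8,"hand": 17},
    {"dx": 0.3,"dy": 7.4,"dz": 0,"ax": 0,"ay": 0,"az": -4.8,"hand": 17},
    {"dx": 0.3,"dy": 7.4,"dz": 0,"ax": 0,"ay": 0,"az": -4.8,"hand": 17},
    {"dx": 0.3,"dy": 7.4,"dz": 0,"ax": 0,"ay": 0,"az": -4.8,"hand": 17},
    {"dx": 0.3,"dy": 7.4,"dz": 0,"ax": 0,"ay": 0,"az": -4.8,"hand": 17},
    {"dx": 0.3,"dy": 7.4,"dz": 0,"ax": 0,"ay": 0,"az": -4.8,"hand": 17},
    {"dx": 0.3,"dy": 7.4,"dz": 0,"ax": 0,"ay": 0,"az": -4.8,"hand": 17},
    {"dx": 0,"dy": 3,"dz": 0,"ax": 0,"ay": 0,"az": 0,"hand": 17},
    {"dx": 0,"dy": 0,"dz": 0,"ax": 0,"ay": 0,"az": 0,"hand": 17},
  ],
)

```text
t: 17.1
position: [605.5, -68.9, 356.0]
ee_rot: [-3.141, 0.0, 1.027]
ft_force: [1.1, -0.0, 1.0]
opening: 17.0
```

```bash
python3 - <<'E'
from h import *
snap('scene','s11');snap('top','t11');s=robot.state();print(s['position'],s['ee_rot'],s['joint_positions'],s['ft_force'])
a=cv2.imread('pics/s11.png')[110:290,270:450];b=cv2.imread('pics/t11.png')[130:230,270:370]
cv2.imwrite('pics/c16.png',np.hstack([cv2.resize(x,(400,400),interpolation=cv2.INTER_CUBIC) for x in(a,b)]))
E
```

```text
{}
{}
[605.25351542 -68.68810114 355.97794356] [-3.14148676e+00  3.85566418e-04  1.02832170e+00] [-0.513137    0.55354472  0.79372023  1.72225608 -0.44487853  1.05569333
 -0.11173286] [ 0.02763051  0.09913933 -0.61136685]
```

View pics/c16.png

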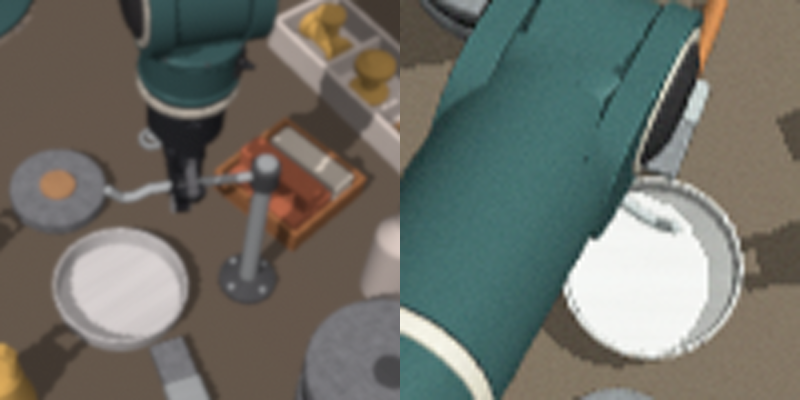

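```bash
python3 - <<'E'
from h import *
print(ray('t11',338.5,186,215).round(1),ray('s11',318.2,196,215).round(1))
for t in('s11','t11'):
    im,W=pts(t);q=W[(W[...,2]>193)&(W[...,2]<224)&(W[...,1]<-85)&(W[...,1]>-170)&(abs(W[...,0]-575)<45)];o=np.argsort(q[:,1]);print(len(q),q[o][::max(1,len(o)//10)].round().tolist())
E
```

```text
[ 566.6 -131.5  215. ] [ 570.4 -136.1  215. ]
123 [[570.0, -139.0, 217.0], [573.0, -133.0, 211.0], [574.0, -128.0, 200.0], [578.0, -122.0, 200.0], [579.0, -117.0, 200.0], [584.0, -109.0, 199.0], [588.0, -104.0, 204.0], [584.0, -100.0, 207.0], [591.0, -94.0, 210.0], [595.0, -89.0, 213.0], [598.0, -85.0, 206.0]]
52 [[570.0, -133.0, 212.0], [568.0, -130.0, 223.0], [571.0, -124.0, 207.0], [570.0, -121.0, 213.0], [574.0, -116.0, 197.0], [579.0, -113.0, 201.0], [582.0, -107.0, 200.0], [582.0, -103.0, 201.0], [583.0, -100.0, 208.0], [580.0, -97.0, 211.0], [584.0, -91.0, 204.0]]
```

Request:
move_arm(
  motion=[
    {"dx": 0,"dy": -3,"dz": 0,"ax": 0,"ay": 0,"az": 0,"hand": 30},
    {"dx": 0,"dy": 0,"dz": 0,"ax": 0,"ay": 0,"az": 0,"hand": 45},
    {"dx": 0,"dy": 0,"dz": 0,"ax": 0,"ay": 0,"az": 0,"hand": 45},
    {"dx": 0,"dy": 0,"dz": -20,"ax": 0,"ay": 0,"az": 0,"hand": 60},
    {"dx": 0,"dy": 0,"dz": -40,"ax": 0,"ay": 0,"az": 0,"hand": 85},
    {"dx": 0,"dy": 0,"dz": -30,"ax": 0,"ay": 0,"az": 0,"hand": 85},
    {"dx": 0,"dy": 0,"dz": -10,"ax": 0,"ay": 0,"az": -3,"hand": 85},
  ],
)

```text
t: 17.9
position: [603.0, -67.9, 459.3]
ee_rot: [3.138, -0.002, 1.083]
ft_force: [0.2, -0.7, -0.2]
opening: 84.8
```

Request:
move_arm(
  motion=[
    {"dx": -20,"dy": 10,"dz": 0,"ax": 0,"ay": 0,"az": 0,"hand": 85},
    {"dx": -34,"dy": 18,"dz": 0,"ax": 0,"ay": 0,"az": 0,"hand": 85},
    {"dx": -34,"dy": 18,"dz": 0,"ax": 0,"ay": 0,"az": 0,"hand": 85},
    {"dx": -34,"dy": 18,"dz": 0,"ax": 0,"ay": 0,"az": 0,"hand": 85},
    {"dx": -34,"dy": 18,"dz": 0,"ax": 0,"ay": 0,"az": 0,"hand": 85},
    {"dx": -34,"dy": 18,"dz": 0,"ax": 0,"ay": 0,"az": 0,"hand": 85},
    {"dx": -26,"dy": 11,"dz": 0,"ax": 0,"ay": 0,"az": 0,"hand": 85},
  ],
)

```text
t: 18.6
position: [599.3, -312.7, 456.1]
ee_rot: [3.141, 0.001, 1.082]
ft_force: [-0.1, -0.2, -0.0]
opening: 85.3
```

Request:
move_arm(
  motion=[
    {"dx": 0,"dy": 0,"dz": 0,"ax": 0,"ay": 0,"az": -8.5,"hand": 85},
    {"dx": 0,"dy": 0,"dz": 0,"ax": 0,"ay": 0,"az": -8.5,"hand": 85},
    {"dx": 0,"dy": 0,"dz": 0,"ax": 0,"ay": 0,"az": -8.5,"hand": 85},
    {"dx": 0,"dy": 0,"dz": 0,"ax": 0,"ay": 0,"az": -8.5,"hand": 85},
    {"dx": 0,"dy": 0,"dz": 0,"ax": 0,"ay": 0,"az": -8.5,"hand": 85},
    {"dx": 0,"dy": 0,"dz": 0,"ax": 0,"ay": 0,"az": -8.5,"hand": 85},
    {"dx": 0,"dy": 0,"dz": 0,"ax": 0,"ay": 0,"az": -8.5,"hand": 85},
    {"dx": 0,"dy": 0,"dz": 0,"ax": 0,"ay": 0,"az": -8.5,"hand": 85},
    {"dx": 0,"dy": 0,"dz": 0,"ax": 0,"ay": 0,"az": -4,"hand": 85},
    {"dx": 0,"dy": 0,"dz": 0,"ax": 0,"ay": 0,"az": 0,"hand": 85},
    {"dx": 0,"dy": 0,"dz": 0,"ax": 0,"ay": 0,"az": 0,"hand": 85},
  ],
)

```text
t: 19.7
position: [599.7, -310.3, 456.2]
ee_rot: [-3.142, 0.0, 2.337]
ft_force: [0.3, 0.3, 0.2]
opening: 84.9
```

```bash
python3 - <<'E'
from h import *
snap('scene','s12');snap('top','t12');s=robot.state();print(s['position'],s['ee_rot'],s['joint_positions'],s['ft_force'])
for t in('s12','t12'):
    im,W=pts(t);q=W[(W[...,2]>193)&(W[...,2]<224)&(W[...,1]<15)&(W[...,1]>-170)&(abs(W[...,0]-600)<60)];
    d=np.hypot(q[:,0]-648,q[:,1]-9);q=q[(d>25)&(d<165)]
    m=q.mean(0)[:2];v=np.linalg.svd(q[:,:2]-m)[2][0];v*=-np.sign(v[0]);print(t,len(q),m,'q',np.arctan2(-v[1],-v[0]),'spread',np.std((q[:,:2]-m)@[-v[1],v[0]]),'offset of post',(np.array([648,9])-m)@[-v[1],v[0]])
a=cv2.imread('pics/s12.png')[150:310,220:420];b=cv2.imread('pics/t12.png')[130:230,270:395]
cv2.imwrite('pics/c17.png',np.vstack([cv2.resize(a,(600,480),interpolation=cv2.INTER_CUBIC)]));cv2.imwrite('pics/c18.png',cv2.resize(b,None,fx=5,fy=5,interpolation=cv2.INTER_CUBIC))
E
```

```text
{}
{}
[ 599.79775803 -310.22291004  456.09389567] [-3.14143009e+00 -5.65044948e-06  2.33811288e+00] [ 0.06570756  0.51723681  0.54670319  1.42911816 -0.27226959  1.27091263
  1.40188286] [ 0.89538453  1.25692174 -0.51663888]
s12 263 [602.0516639  -76.13114583] q 1.0617725226979635 spread 2.729573555884459 offset of post -1.3635036143580443
t12 153 [599.13411242 -71.10101571] q 1.062249392414644 spread 2.785677623220508 offset of post 3.680181585871369
```

View pics/c17.png

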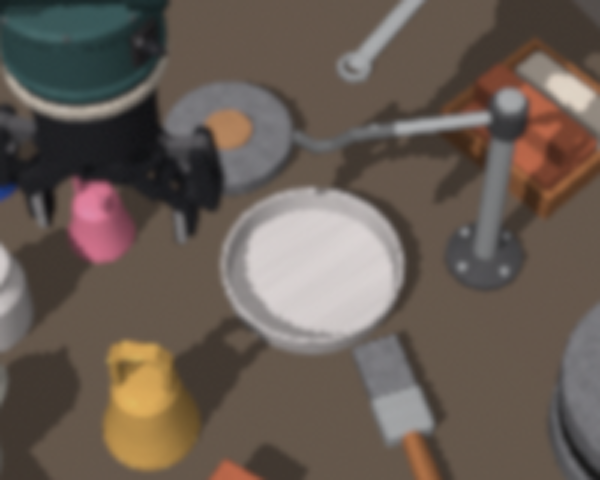

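View pics/c18.png

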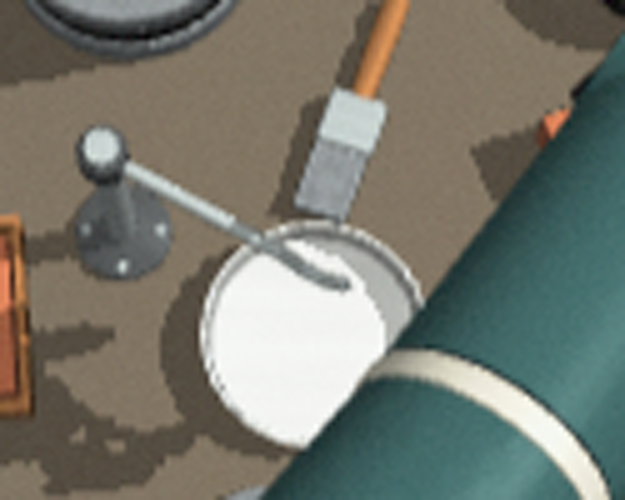

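Both views give hook angle q = 1.062, so the seat is at about (575,-117), 3–6 mm from the pan centre. Next I'll descend over the big bell.

Request:
move_arm(
  motion=[
    {"dx": 0,"dy": 0,"dz": 25,"ax": 0,"ay": 0,"az": 0,"hand": 85},
    {"dx": 0,"dy": 0,"dz": 40,"ax": 0,"ay": 0,"az": 0,"hand": 85},
    {"dx": 0,"dy": 0,"dz": 40,"ax": 0,"ay": 0,"az": 0,"hand": 85},
    {"dx": 0,"dy": 0,"dz": 30,"ax": 0,"ay": 0,"az": 0,"hand": 85},
    {"dx": 0,"dy": 0,"dz": 20,"ax": 0,"ay": 0,"az": 0,"hand": 85},
    {"dx": 0,"dy": 0,"dz": 0,"ax": 0,"ay": 0,"az": 0,"hand": 85},
    {"dx": 0,"dy": 0,"dz": 0,"ax": 0,"ay": 0,"az": 0,"hand": 85},
  ],
)

```text
t: 20.5
position: [600.0, -310.4, 301.8]
ee_rot: [-3.141, 0.0, 2.339]
ft_force: [1.0, -0.4, 1.0]
opening: 84.9
```

```bash
python3 - <<'E'
from h import *
snap('scene','s13');s=robot.state();print(s['position'],s['ee_rot'])
a=cv2.imread('pics/s13.png')[200:320,200:350];cv2.imwrite('pics/c19.png',cv2.resize(a,None,fx=5,fy=5,interpolation=cv2.INTER_CUBIC))
E
```

```text
{}
[ 600.11334728 -310.56082732  302.47708473] [3.14129234e+00 1.53941821e-03 2.33958289e+00]
```

View pics/c19.png

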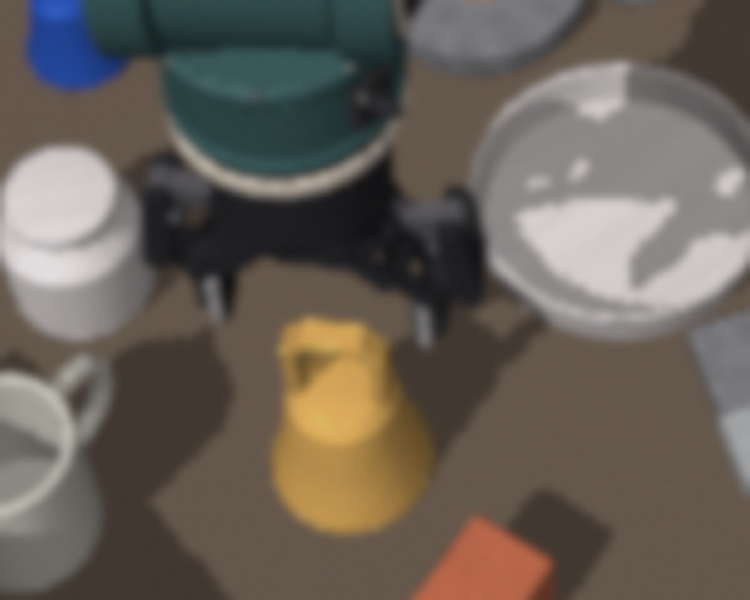

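```bash
python3 - <<'E'
from h import *
f=lambda u,v,z:ray('s13',200+u/5-.4,200+v/5-.4,z).round(1)
print('tips',f(217,315,142),f(427,345,142)); print('loop top ends',f(285,325,122),f(383,340,122)); print('mouth',f(352,455,0), 'l/r',f(272,455,0),f(432,458,0))
E
```

```text
tips [ 569.8 -349.6  142. ] [ 640.2 -284.6  142. ]
loop top ends [ 582.3 -323.8  122. ] [ 616.2 -293.3  122. ]
mouth [ 598.8 -310.     0. ] l/r [ 574.4 -340.9    0. ] [ 624.4 -280.     0. ]
```

Request:
move_arm(
  motion=[
    {"dx": 0,"dy": 0,"dz": 15,"ax": 0,"ay": 0,"az": 0,"hand": 85},
    {"dx": 0,"dy": 0,"dz": 15,"ax": 0,"ay": 0,"az": 0,"hand": 85},
    {"dx": 0,"dy": 0,"dz": 10,"ax": 0,"ay": 0,"az": 0,"hand": 85},
    {"dx": 0,"dy": 0,"dz": 6,"ax": 0,"ay": 0,"az": 0,"hand": 85},
    {"dx": 0,"dy": 0,"dz": 0,"ax": 0,"ay": 0,"az": 0,"hand": 70},
    {"dx": 0,"dy": 0,"dz": 0,"ax": 0,"ay": 0,"az": 0,"hand": 62},
    {"dx": 0,"dy": 0,"dz": 0,"ax": 0,"ay": 0,"az": 0,"hand": 58},
  ],
)

```text
t: 21.25
position: [599.9, -310.4, 255.7]
ee_rot: [3.141, 0.001, 2.34]
ft_force: [0.5, 0.5, -0.6]
opening: 58.1
```

```bash
python3 - <<'E'
from h import *
snap('scene','s14');s=robot.state();print(s['position'],s['ee_rot'],s['opening'],s['ft_force'])
a=cv2.imread('pics/s14.png')[220:320,210:330];cv2.imwrite('pics/c20.png',cv2.resize(a,None,fx=6,fy=6,interpolation=cv2.INTER_CUBIC))
E
```

```text
{}
[ 599.90604496 -310.41113155  255.67655017] [3.14136312e+00 7.61993666e-04 2.34017915e+00] 58.33354983044477 [-0.11106602 -0.41860259 -0.37392619]
```

View pics/c20.png

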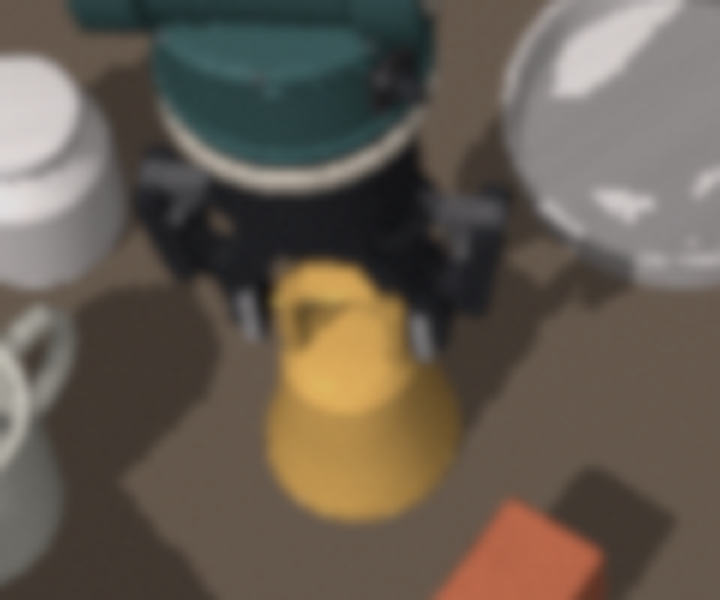

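Loop is well between the fingers. I'll close on it.

Request:
move_arm(
  motion=[
    {"dx": 0,"dy": 0,"dz": 0,"ax": 0,"ay": 0,"az": 0,"hand": 54},
    {"dx": 0,"dy": 0,"dz": 0,"ax": 0,"ay": 0,"az": 0,"hand": 50},
    {"dx": 0,"dy": 0,"dz": 0,"ax": 0,"ay": 0,"az": 0,"hand": 47},
    {"dx": 0,"dy": 0,"dz": 0,"ax": 0,"ay": 0,"az": 0,"hand": 40},
    {"dx": 0,"dy": 0,"dz": 0,"ax": 0,"ay": 0,"az": 0,"hand": 20},
    {"dx": 0,"dy": 0,"dz": 0,"ax": 0,"ay": 0,"az": 0,"hand": 20},
    {"dx": 0,"dy": 0,"dz": -4,"ax": 0,"ay": 0,"az": 0,"hand": 20},
    {"dx": 0,"dy": 0,"dz": -8,"ax": 0,"ay": 0,"az": 0,"hand": 20},
    {"dx": 0,"dy": 0,"dz": -10,"ax": 0,"ay": 0,"az": 0,"hand": 20},
    {"dx": 0,"dy": 0,"dz": 0,"ax": 0,"ay": 0,"az": 0,"hand": 20},
    {"dx": 0,"dy": 0,"dz": 0,"ax": 0,"ay": 0,"az": 0,"hand": 20},
  ],
)

```text
t: 22.4
position: [599.8, -310.3, 277.5]
ee_rot: [3.141, 0.001, 2.34]
ft_force: [-0.2, 0.7, -4.3]
opening: 47.0
```

```bash
python3 - <<'E'
from h import *
snap('scene','s15');s=robot.state();print(s['position'],s['ee_rot'],s['opening'],s['ft_force'],s['torque'],s['joint_positions'])
a=cv2.imread('pics/s15.png')[200:310,210:330];cv2.imwrite('pics/c21.png',cv2.resize(a,None,fx=5,fy=5,interpolation=cv2.INTER_CUBIC))
E
```

```text
{}
[ 599.72129056 -310.22190505  277.12459681] [3.14155066e+00 2.54061924e-06 2.34018516e+00] 47.130205622023695 [-0.31525001 -0.47805475 -4.17341647] [-0.00076884  0.02011924  0.00929181] [ 0.10685754  0.68508263  0.47683668  1.58911095 -0.36332373  0.95666528
  1.47246167]
```

View pics/c21.png

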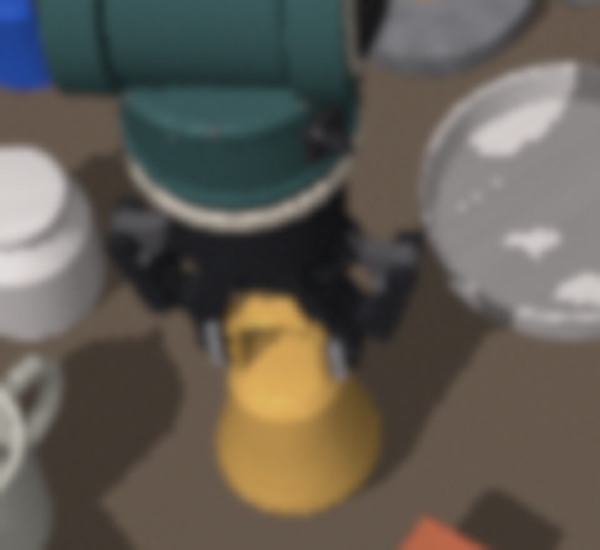

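Request:
move_arm(
  motion=[
    {"dx": 0,"dy": 0,"dz": -15,"ax": 0,"ay": 0,"az": 0,"hand": 20},
    {"dx": 0,"dy": 0,"dz": -25,"ax": 0,"ay": 0,"az": 0,"hand": 20},
    {"dx": 0,"dy": 0,"dz": -25,"ax": 0,"ay": 0,"az": 0,"hand": 20},
    {"dx": 0,"dy": 0,"dz": -19.5,"ax": 0,"ay": 0,"az": 0,"hand": 20},
    {"dx": 0,"dy": 0,"dz": 0,"ax": 0,"ay": 0,"az": 4,"hand": 20},
    {"dx": 0,"dy": 0,"dz": 0,"ax": 0,"ay": 0,"az": 6,"hand": 20},
    {"dx": 0,"dy": 0,"dz": 0,"ax": 0,"ay": 0,"az": 8,"hand": 20},
    {"dx": 0,"dy": 0,"dz": 0,"ax": 0,"ay": 0,"az": 8,"hand": 20},
    {"dx": 0,"dy": 0,"dz": 0,"ax": 0,"ay": 0,"az": 8,"hand": 20},
    {"dx": 0,"dy": 0,"dz": 0,"ax": 0,"ay": 0,"az": 8,"hand": 20},
    {"dx": 0,"dy": 0,"dz": 0,"ax": 0,"ay": 0,"az": 8,"hand": 20},
    {"dx": 0,"dy": 0,"dz": 0,"ax": 0,"ay": 0,"az": 8,"hand": 20},
  ],
)

```text
t: 23.65
position: [599.8, -310.2, 362.6]
ee_rot: [3.141, -0.0, 1.322]
ft_force: [0.3, -0.9, -4.4]
opening: 47.1
```

Request:
move_arm(
  motion=[
    {"dx": 0,"dy": 0,"dz": 0,"ax": 0,"ay": 0,"az": 7,"hand": 20},
    {"dx": 0,"dy": 0,"dz": 0,"ax": 0,"ay": 0,"az": 5,"hand": 20},
    {"dx": 0,"dy": 0,"dz": 0,"ax": 0,"ay": 0,"az": 3.2,"hand": 20},
    {"dx": 0,"dy": 0,"dz": 0,"ax": 0,"ay": 0,"az": 0,"hand": 20},
    {"dx": 0,"dy": 0,"dz": 0,"ax": 0,"ay": 0,"az": 0,"hand": 20},
  ],
)

```text
t: 24.15
position: [599.8, -310.2, 362.1]
ee_rot: [3.141, -0.0, 1.065]
ft_force: [0.1, -0.6, -4.1]
opening: 47.0
```

```bash
python3 - <<'E'
from h import *
s=robot.state();print(s['position'],s['ee_rot'],s['opening'],s['ft_force'],s['torque'],s['joint_positions'])
E
```

```text
[ 599.83595804 -310.19657674  362.12035638] [ 3.14135902e+00 -7.04637237e-05  1.06464684e+00] 46.96699030090055 [ 0.10092315 -0.58168256 -4.10582144] [-0.06864144 -0.03114579 -0.06983422] [-0.09503039  0.67786764  0.80990642  1.53678502 -0.52019698  1.15283661
  0.31280834]
```

Request:
move_arm(
  motion=[
    {"dx": 6,"dy": -8,"dz": 0,"ax": 0,"ay": 0,"az": 0,"hand": 20},
    {"dx": 12,"dy": -14,"dz": 0,"ax": 0,"ay": 0,"az": 0,"hand": 20},
    {"dx": 15,"dy": -18,"dz": 0,"ax": 0,"ay": 0,"az": 0,"hand": 20},
    {"dx": 15,"dy": -18,"dz": 0,"ax": 0,"ay": 0,"az": 0,"hand": 20},
    {"dx": 15,"dy": -18,"dz": 0,"ax": 0,"ay": 0,"az": 0,"hand": 20},
    {"dx": 15,"dy": -18,"dz": 0,"ax": 0,"ay": 0,"az": 0,"hand": 20},
    {"dx": 12,"dy": -14,"dz": 0,"ax": 0,"ay": 0,"az": 0,"hand": 20},
    {"dx": 7,"dy": -8,"dz": 0,"ax": 0,"ay": 0,"az": 0,"hand": 20},
    {"dx": 0,"dy": 0,"dz": 0,"ax": 0,"ay": 0,"az": 0,"hand": 20},
    {"dx": 0,"dy": 0,"dz": 0,"ax": 0,"ay": 0,"az": 0,"hand": 20},
  ],
)

```text
t: 25.15
position: [545.7, -169.4, 361.9]
ee_rot: [3.141, -0.0, 1.063]
ft_force: [0.3, -1.3, -4.9]
opening: 47.2
```

```bash
python3 - <<'E'
from h import *
snap('scene','s16');snap('top','t16');s=robot.state();print(s['position'],s['ee_rot'],s['opening'],s['ft_force'])
a=cv2.imread('pics/s16.png')[130:260,260:410];cv2.imwrite('pics/c22.png',cv2.resize(a,None,fx=5,fy=5,interpolation=cv2.INTER_CUBIC))
E
```

```text
{}
{}
[ 545.67707389 -169.9673729   361.77426426] [3.14104542e+00 3.93660110e-04 1.06179513e+00] 47.28753765397441 [-0.36267382 -0.09914762 -3.79598737]
```

View pics/c22.png

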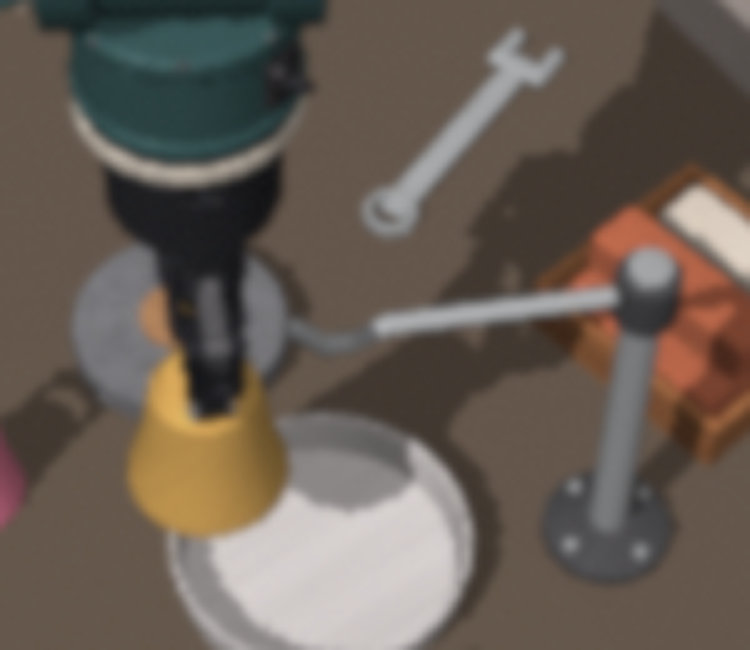

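View pics/t16.png

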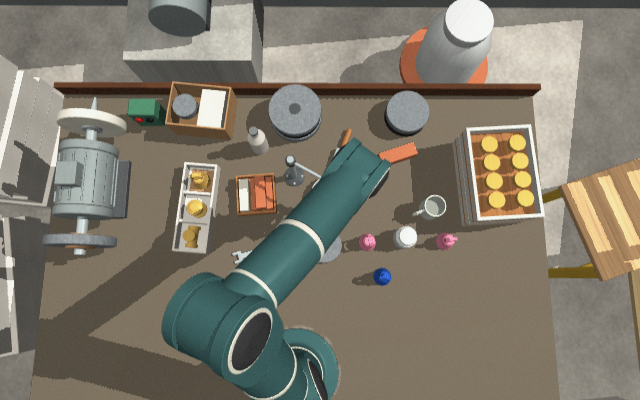

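```bash
python3 - <<'E'
from h import *
from scipy.optimize import least_squares
im,W=pts('s16');hsv=cv2.cvtColor(im,cv2.COLOR_RGB2HSV)
R=lambda z:np.interp(z,[0,62,69,78],[40,29.5,26.5,20])
m=(hsv[...,0]>10)&(hsv[...,0]<30)&(hsv[...,1]>120)&(W[...,2]>112)&(W[...,2]<165)&(np.hypot(W[...,0]-546,W[...,1]+170)<65)
B=W[m];f=lambda c:np.hypot(B[:,0]-c[0],B[:,1]-c[1])-R(B[:,2]-106.3)
r=least_squares(f,(546,-170),loss='soft_l1',f_scale=2);print(len(B),r.x,np.std(f(r.x)))
d=np.array([-.487,-.873]);tn=np.array([.873,-.487])
mean=np.array([602.05,-76.13]); print('along from line mean',(r.x-mean)@d,'lateral',(r.x-mean)@tn)
# seat, tip along from s16
q=W[(W[...,2]>193)&(W[...,2]<224)&(W[...,1]<15)&(W[...,1]>-165)&(abs(W[...,0]-600)<60)]
a=(q[:,:2]-[648,9])@d;o=np.argsort(a)
for lo in range(20,180,8):
    k=(a>lo)&(a<=lo+8)
    if k.any(): print(lo,k.sum(),np.median(q[k],0).round(1),((np.median(q[k],0)[:2]-mean)@tn).round(1))
E
```

```text
492 [ 544.73471128 -168.65620778] 1.8083199021456011
along from line mean 108.68792499422935 lateral -4.975983864160031
20 15 [637.5 -13.1 209.5] 0.2
28 14 [633.5 -19.4 208.5] -0.1
36 15 [630.  -26.7 208.3] 0.3
44 13 [626.1 -34.2 209.8] 0.6
52 17 [622.1 -40.4 209.2] 0.1
60 12 [618.5 -47.5 208.7] 0.4
68 15 [613.9 -53.7 209. ] -0.6
76 15 [610.5 -61.8 209.5] 0.4
84 15 [606.4 -68.7 209.7] 0.2
92 16 [602.8 -76.2 209. ] 0.7
100 13 [598.8 -82.7 209.7] 0.4
108 16 [594.5 -89.1 209.8] -0.3
116 16 [590.9 -96.9 208.1] 0.4
124 17 [ 586.7 -102.8  203.2] -0.4
132 15 [ 583.6 -109.9  199. ] 0.4
140 12 [ 579.4 -117.2  198.4] 0.2
148 19 [ 575.6 -124.4  203.9] 0.4
156 15 [ 571.1 -132.2  212.1] 0.3
164 7 [ 567.4 -136.8  215.8] -0.7
```

Request:
move_arm(
  motion=[
    {"dx": 4,"dy": 1,"dz": 0,"ax": 0,"ay": 0,"az": 0,"hand": 20},
    {"dx": 6,"dy": 1,"dz": 0,"ax": 0,"ay": 0,"az": 0,"hand": 20},
    {"dx": 6,"dy": 0,"dz": 0,"ax": 0,"ay": 0,"az": 0,"hand": 20},
    {"dx": 6,"dy": 0,"dz": 0,"ax": 0,"ay": 0,"az": 0,"hand": 20},
    {"dx": 6,"dy": 0,"dz": 0,"ax": 0,"ay": 0,"az": 0,"hand": 20},
    {"dx": 4,"dy": 0,"dz": 0,"ax": 0,"ay": 0,"az": 0,"hand": 20},
    {"dx": 0,"dy": 0,"dz": 0,"ax": 0,"ay": 0,"az": 0,"hand": 20},
  ],
)

```text
t: 25.95
position: [563.3, -141.4, 361.6]
ee_rot: [-3.142, 0.0, 1.064]
ft_force: [0.6, -0.4, -4.9]
opening: 47.4
```

```bash
python3 - <<'E'
from h import *
snap('scene','s17');s=robot.state();print(s['position'],s['ee_rot'],s['opening'],s['ft_force'],s['torque'])
a=cv2.imread('pics/s17.png')[150:250,270:390];cv2.imwrite('pics/c23.png',cv2.resize(a,None,fx=6,fy=6,interpolation=cv2.INTER_CUBIC))
E
```

```text
{}
[ 563.03605144 -141.88824651  361.60086594] [3.14159245e+00 1.61405361e-04 1.06304202e+00] 47.17814273444676 [ 0.11252604 -1.30114725 -3.98469884] [ 0.01902859 -0.0158036   0.01853465]
```

View pics/c23.png

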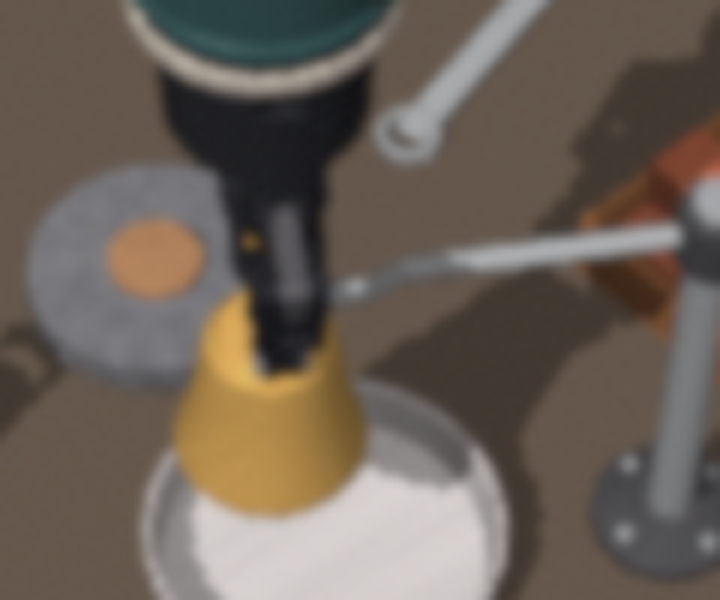

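Request:
move_arm(
  motion=[
    {"dx": 4,"dy": 0,"dz": 0,"ax": 0,"ay": 0,"az": 0,"hand": 20},
    {"dx": 5,"dy": 0,"dz": 0,"ax": 0,"ay": 0,"az": 0,"hand": 20},
    {"dx": 5,"dy": 0,"dz": 0,"ax": 0,"ay": 0,"az": 0,"hand": 20},
    {"dx": 5,"dy": 0,"dz": 0,"ax": 0,"ay": 0,"az": 0,"hand": 20},
    {"dx": 5,"dy": 0,"dz": 0,"ax": 0,"ay": 0,"az": 0,"hand": 20},
    {"dx": 4,"dy": 0,"dz": 0,"ax": 0,"ay": 0,"az": 0,"hand": 20},
    {"dx": 0,"dy": 0,"dz": 0,"ax": 0,"ay": 0,"az": 0,"hand": 20},
  ],
)

```text
t: 26.7
position: [576.9, -117.0, 361.5]
ee_rot: [-3.142, 0.0, 1.063]
ft_force: [0.3, 0.8, -4.8]
opening: 47.2
```

```bash
python3 - <<'E'
from h import *
snap('scene','s18');s=robot.state();print(s['position'],s['ee_rot'],s['opening'],s['ft_force'],s['torque'])
a=cv2.imread('pics/s18.png')[150:250,270:390];cv2.imwrite('pics/c24.png',cv2.resize(a,None,fx=6,fy=6,interpolation=cv2.INTER_CUBIC))
im,W=pts('s18');d=np.array([-.487,-.873]);tn=np.array([.873,-.487]);mean=np.array([602.05,-76.13])
q=W[(W[...,2]>193)&(W[...,2]<224)&(W[...,1]<0)&(W[...,1]>-105)&(abs(W[...,0]-600)<60)]
a=(q[:,:2]-[648,9])@d
for lo in range(20,120,20):
    k=(a>lo)&(a<=lo+20)
    if k.any(): print(lo,k.sum(),((np.median(q[k],0)[:2]-mean)@tn).round(1))
E
```

```text
{}
[ 576.67891832 -117.43673385  361.5953424 ] [3.14157126e+00 1.57729380e-04 1.06300998e+00] 47.047838976528624 [ 0.0397729   0.12479674 -4.25050649] [0.03436447 0.08714155 0.0198954 ]
20 36 -0.8
40 36 -0.1
60 36 0.4
80 37 -1.7
100 34 -0.2
```

View pics/c24.png

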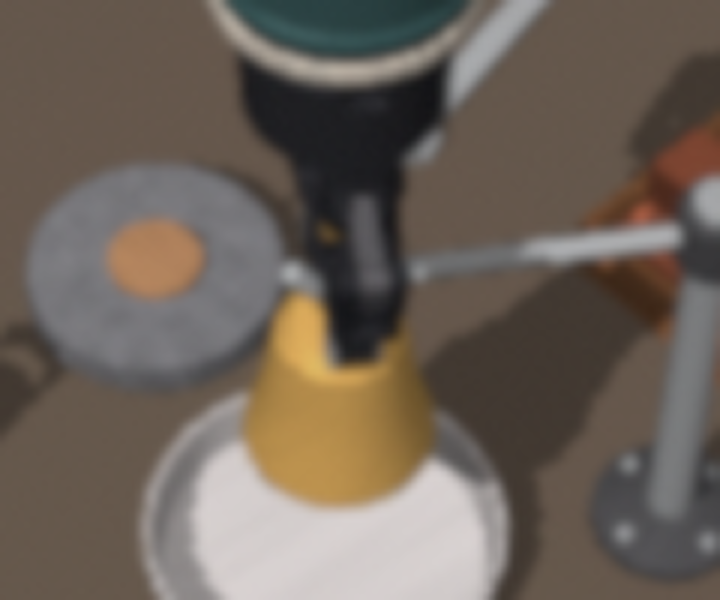

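Hook tip shows through the loop at crop (293,270), with no contact forces. I'll lower it into the seat.

Request:
move_arm(
  motion=[
    {"dx": 0,"dy": 0,"dz": 4,"ax": 0,"ay": 0,"az": 0,"hand": 20},
    {"dx": 0,"dy": 0,"dz": 5,"ax": 0,"ay": 0,"az": 0,"hand": 20},
    {"dx": 0,"dy": 0,"dz": 5,"ax": 0,"ay": 0,"az": 0,"hand": 20},
    {"dx": 0,"dy": 0,"dz": 4,"ax": 0,"ay": 0,"az": 0,"hand": 20},
    {"dx": 0,"dy": 0,"dz": 2,"ax": 0,"ay": 0,"az": 0,"hand": 20},
    {"dx": 0,"dy": 0,"dz": 0,"ax": 0,"ay": 0,"az": 0,"hand": 20},
    {"dx": 0,"dy": 0,"dz": 0,"ax": 0,"ay": 0,"az": 0,"hand": 20},
  ],
)

```text
t: 27.45
position: [577.0, -117.2, 341.8]
ee_rot: [3.141, -0.001, 1.063]
ft_force: [2.9, 4.7, 0.2]
opening: 46.9
```

Request:
move_arm(
  motion=[
    {"dx": 1.5,"dy": 0,"dz": 0,"ax": 0,"ay": 0,"az": 0,"hand": 20},
    {"dx": 1.5,"dy": 0,"dz": 0,"ax": 0,"ay": 0,"az": 0,"hand": 20},
    {"dx": 0,"dy": 0,"dz": 0,"ax": 0,"ay": 0,"az": 0,"hand": 20},
    {"dx": 0,"dy": 0,"dz": 0,"ax": 0,"ay": 0,"az": 0,"hand": 20},
  ],
)

```text
t: 27.85
position: [577.9, -115.1, 341.4]
ee_rot: [-3.141, 0.0, 1.063]
ft_force: [0.3, -0.1, -3.9]
opening: 47.4
```

Request:
move_arm(
  motion=[
    {"dx": 0,"dy": 0,"dz": 1,"ax": 0,"ay": 0,"az": 0,"hand": 20},
    {"dx": 0,"dy": 0,"dz": 0,"ax": 0,"ay": 0,"az": 0,"hand": 20},
    {"dx": 0,"dy": 0,"dz": 1,"ax": 0,"ay": 0,"az": 0,"hand": 20},
    {"dx": 0,"dy": 0,"dz": 0,"ax": 0,"ay": 0,"az": 0,"hand": 20},
  ],
)

```text
t: 28.25
position: [578.2, -115.0, 339.7]
ee_rot: [3.141, -0.0, 1.063]
ft_force: [1.9, 1.8, -1.7]
opening: 47.4
```

Request:
move_arm(
  motion=[
    {"dx": 1,"dy": 0,"dz": 0,"ax": 0,"ay": 0,"az": 0,"hand": 20},
    {"dx": 0.5,"dy": 0,"dz": 0,"ax": 0,"ay": 0,"az": 0,"hand": 20},
    {"dx": 0,"dy": 0,"dz": 0.8,"ax": 0,"ay": 0,"az": 0,"hand": 20},
    {"dx": 0,"dy": 0,"dz": 0,"ax": 0,"ay": 0,"az": 0,"hand": 20},
    {"dx": 0,"dy": 0,"dz": 0.5,"ax": 0,"ay": 0,"az": 0,"hand": 20},
    {"dx": 0,"dy": 0,"dz": 0,"ax": 0,"ay": 0,"az": 0,"hand": 20},
  ],
)

```text
t: 28.85
position: [578.9, -113.9, 338.7]
ee_rot: [3.141, -0.0, 1.062]
ft_force: [-0.4, 0.0, 3.7]
opening: 47.1
```

Seated: vertical support is now greater than the weight, with no side force. I'll release.

Request:
move_arm(
  motion=[
    {"dx": 0,"dy": 0,"dz": 0,"ax": 0,"ay": 0,"az": 0,"hand": 48},
    {"dx": 0,"dy": 0,"dz": 0,"ax": 0,"ay": 0,"az": 0,"hand": 50},
    {"dx": 0,"dy": 0,"dz": 0,"ax": 0,"ay": 0,"az": 0,"hand": 53},
    {"dx": 0,"dy": 0,"dz": 0,"ax": 0,"ay": 0,"az": 0,"hand": 58},
    {"dx": 0,"dy": 0,"dz": 0,"ax": 0,"ay": 0,"az": 0,"hand": 64},
    {"dx": 0,"dy": 0,"dz": 0,"ax": 0,"ay": 0,"az": 0,"hand": 70},
    {"dx": 0,"dy": 0,"dz": 0,"ax": 0,"ay": 0,"az": 0,"hand": 75},
    {"dx": 0,"dy": 0,"dz": 0,"ax": 0,"ay": 0,"az": 0,"hand": 75},
  ],
)

```text
t: 29.65
position: [578.8, -113.7, 338.3]
ee_rot: [3.142, 0.0, 1.063]
ft_force: [-0.3, -0.1, 0.6]
opening: 75.3
```

```bash
python3 - <<'E'
from h import *
snap('scene','s19');s=robot.state();print(s['position'],s['ee_rot'],s['opening'],s['ft_force'],s['torque'])
a=cv2.imread('pics/s19.png')[150:250,270:390];cv2.imwrite('pics/c25.png',cv2.resize(a,None,fx=6,fy=6,interpolation=cv2.INTER_CUBIC))
E
```

```text
{}
[ 578.77916037 -113.71996099  338.30403818] [3.14158486e+00 6.23561183e-05 1.06262296e+00] 74.97767429472138 [-0.21690475  0.08394912 -0.06586255] [ 0.01959183 -0.02599188 -0.00234124]
```

View pics/c25.png

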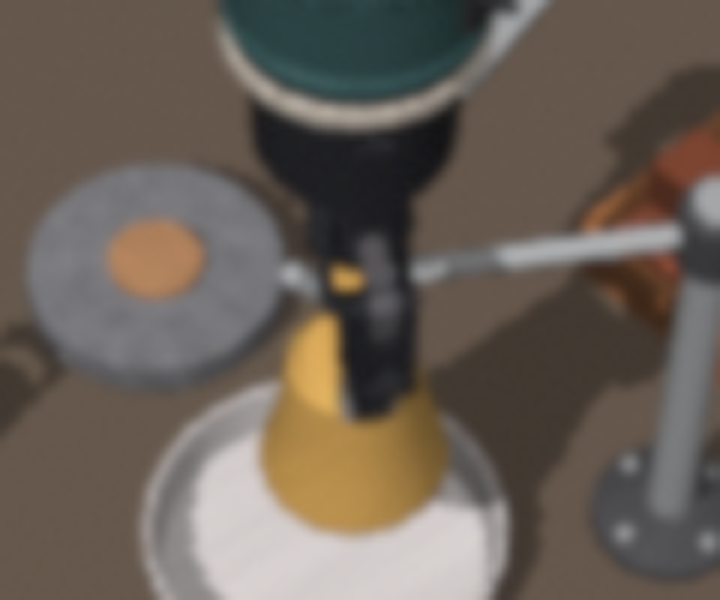

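Request:
move_arm(
  motion=[
    {"dx": 0,"dy": 0,"dz": -6,"ax": 0,"ay": 0,"az": 0,"hand": 75},
    {"dx": 0,"dy": 0,"dz": -12,"ax": 0,"ay": 0,"az": 0,"hand": 75},
    {"dx": 0,"dy": 0,"dz": -20,"ax": 0,"ay": 0,"az": 0,"hand": 75},
    {"dx": 0,"dy": 0,"dz": -30,"ax": 0,"ay": 0,"az": 0,"hand": 75},
    {"dx": 0,"dy": 0,"dz": -35,"ax": 0,"ay": 0,"az": 0,"hand": 75},
    {"dx": 0,"dy": 0,"dz": -30,"ax": 0,"ay": 0,"az": 0,"hand": 75},
    {"dx": 0,"dy": -30,"dz": 0,"ax": 0,"ay": 0,"az": 0,"hand": 75},
    {"dx": 0,"dy": -40,"dz": 0,"ax": 0,"ay": 0,"az": 0,"hand": 75},
    {"dx": 0,"dy": -40,"dz": 0,"ax": 0,"ay": 0,"az": 0,"hand": 75},
    {"dx": 0,"dy": -30,"dz": 0,"ax": 0,"ay": 0,"az": 0,"hand": 75},
    {"dx": 0,"dy": 0,"dz": 0,"ax": 0,"ay": 0,"az": 0,"hand": 75},
    {"dx": 0,"dy": 0,"dz": 0,"ax": 0,"ay": 0,"az": 0,"hand": 75},
  ],
)

```text
t: 30.9
position: [456.4, -45.6, 472.3]
ee_rot: [3.141, -0.003, 1.064]
ft_force: [-1.3, 0.5, 0.5]
opening: 75.2
```

```bash
python3 - <<'E'
from h import *
from scipy.optimize import least_squares
snap('scene','s20');snap('top','t20');s=robot.state();print(s['position'],s['ft_force'])
R=lambda z:np.interp(z,[0,62,69,78],[40,29.5,26.5,20])
for t in('s20','t20'):
    im,W=pts(t);hsv=cv2.cvtColor(im,cv2.COLOR_RGB2HSV)
    m=(hsv[...,0]>10)&(hsv[...,0]<30)&(hsv[...,1]>120)&(W[...,2]>88)&(W[...,2]<145)&(np.hypot(W[...,0]-578,W[...,1]+115)<65)
    B=W[m]
    if len(B)<20: print(t,len(B));continue
    f=lambda c:np.hypot(B[:,0]-c[0],B[:,1]-c[1])-R(B[:,2]-83)
    r=least_squares(f,(578,-115),loss='soft_l1',f_scale=2);print(t,len(B),r.x,np.std(f(r.x)))
a=cv2.imread('pics/s20.png')[130:270,260:460];cv2.imwrite('pics/c26.png',cv2.resize(a,None,fx=4,fy=4,interpolation=cv2.INTER_CUBIC))
E
```

```text
{}
{}
[457.01134832 -46.04662902 471.85666882] [ 0.28605639  0.39356163 -0.69356449]
s20 475 [ 577.92087807 -110.66928889] 1.770742317387071
t20 48 [ 579.81312851 -107.55840172] 0.8674127484734725
```

View pics/c26.png

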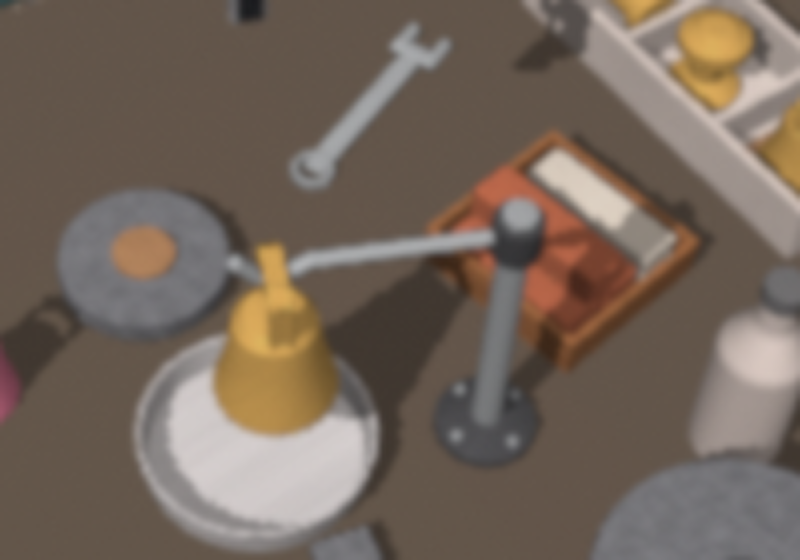

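View pics/t20.png

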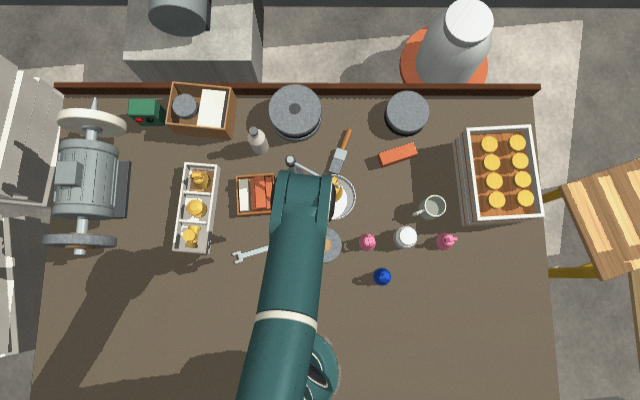

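View pics/s20.png

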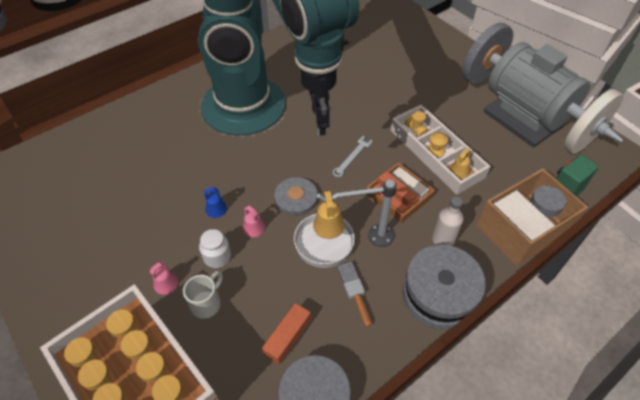

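Bell hangs by its loop in the dip. I'll wait briefly and check that it is still.

Request:
move_arm(
  motion=[
    {"dx": 0,"dy": 0,"dz": 0,"ax": 0,"ay": 0,"az": 0,"hand": 75},
    {"dx": 0,"dy": 0,"dz": 0,"ax": 0,"ay": 0,"az": 0,"hand": 75},
    {"dx": 0,"dy": 0,"dz": 0,"ax": 0,"ay": 0,"az": 0,"hand": 75},
    {"dx": 0,"dy": 0,"dz": 0,"ax": 0,"ay": 0,"az": 0,"hand": 75},
    {"dx": 0,"dy": 0,"dz": 0,"ax": 0,"ay": 0,"az": 0,"hand": 75},
    {"dx": 0,"dy": 0,"dz": 0,"ax": 0,"ay": 0,"az": 0,"hand": 75},
    {"dx": 0,"dy": 0,"dz": 0,"ax": 0,"ay": 0,"az": 0,"hand": 75},
    {"dx": 0,"dy": 0,"dz": 0,"ax": 0,"ay": 0,"az": 0,"hand": 75},
    {"dx": 0,"dy": 0,"dz": 0,"ax": 0,"ay": 0,"az": 0,"hand": 75},
    {"dx": 0,"dy": 0,"dz": 0,"ax": 0,"ay": 0,"az": 0,"hand": 75},
  ],
)

```text
t: 32.0
position: [456.5, -45.6, 471.3]
ee_rot: [3.142, 0.0, 1.063]
ft_force: [-0.9, 0.4, 1.5]
opening: 75.0
```

```bash
python3 - <<'E'
from h import *
from scipy.optimize import least_squares
R=lambda z:np.interp(z,[0,62,69,78],[40,29.5,26.5,20])
pr=cv2.imread('pics/s20.png')
for i in range(4):
    t=f's2{i+1}';snap('scene',t);im,W=pts(t);hsv=cv2.cvtColor(im,cv2.COLOR_RGB2HSV)
    m=(hsv[...,0]>10)&(hsv[...,0]<30)&(hsv[...,1]>120)&(np.hypot(W[...,0]-578,W[...,1]+115)<65);P=W[m]
    B=P[(P[:,2]>88)&(P[:,2]<145)];f=lambda c:np.hypot(B[:,0]-c[0],B[:,1]-c[1])-R(B[:,2]-83)
    r=least_squares(f,(578,-115),loss='soft_l1',f_scale=2)
    vv,uu=np.nonzero(m);print(r.x.round(1),'centroid px',uu.mean().round(2),vv.mean().round(2),'zmax',np.sort(P[:,2])[-5:].round(), 'diff vs s20',cv2.absdiff(pr,cv2.imread(f'pics/{t}.png')).max(),'loop',P[P[:,2]>196].mean(0).round(1))
s0=cv2.imread('pics/s0.png');d=cv2.absdiff(s0,cv2.imread('pics/s24.png')).max(2)
n,l,st,c=cv2.connectedComponentsWithStats((d>60).astype(np.uint8))
print([(x[:5].tolist()) for x in st[1:] if x[4]>25])
E
```

```text
{}
[ 577.9 -110.5] centroid px 328.46 218.14 zmax [211. 211. 211. 211. 212.] diff vs s20 38 loop [ 585.4 -118.5  205.4]
{}
[ 577.9 -110.6] centroid px 328.43 218.11 zmax [210. 211. 211. 211. 212.] diff vs s20 38 loop [ 585.8 -118.6  205.2]
{}
[ 578.  -110.5] centroid px 328.49 218.12 zmax [211. 212. 212. 212. 213.] diff vs s20 38 loop [ 585.5 -118.5  205.8]
{}
[ 577.9 -110.6] centroid px 328.47 218.18 zmax [210. 210. 210. 210. 210.] diff vs s20 38 loop [ 585.2 -118.1  205. ]
[[195, 0, 43, 15, 163], [220, 0, 21, 11, 85], [274, 0, 21, 24, 238], [297, 0, 8, 17, 57], [473, 0, 29, 12, 214], [473, 8, 22, 32, 368], [310, 12, 48, 24, 462], [234, 21, 27, 14, 90], [204, 23, 25, 42, 164], [291, 25, 11, 10, 64], [234, 26, 20, 35, 148], [216, 28, 13, 34, 115], [295, 58, 41, 16, 148], [307, 72, 29, 62, 616], [405, 116, 6, 8, 33], [393, 118, 14, 24, 137], [341, 145, 8, 11, 33], [455, 150, 18, 17, 125], [354, 158, 30, 26, 123], [398, 168, 18, 16, 61], [313, 188, 71, 48, 809], [318, 235, 27, 18, 318], [256, 264, 21, 42, 633]]
```

```bash
python3 - <<'E'
from plant import robot
print(robot.sign_off(), robot.state()['t'])
E
```

```text
the job is handed in; nothing more can be done
the job is handed in; nothing more can be done
```

The job is handed in, at about 32 s on the robot's clock. Sign-off gives no verdict, so these are my own last checks:

- **Small bell:** it was lowered slowly onto the pad, with the wrist force changing by about 13 N at contact, and let go. It stands upright at about (629, 333), against a pad centre of about (630, 331).
- **Hook:** it was swung to q ≈ 1.06, which puts the seat at about (577, -116). The pan centre is at about (572, -120). This was done before I touched the big bell.
- **Big bell:** it hangs upright by its loop in the dip, with its centre measured at about (578, -110), roughly 11 mm from the pan centre (36 mm allowed). Four pictures after a 1.1 s wait showed it still, to about 0.1 px.
- **Other things:** compared with the first picture, only the arm, its shadows, the hook and the two bells had changed. The gripper was clear of everything.

**Disagreements:** the two cameras differ by 3–5 mm, so these positions are averages or from one view, good only to a few mm. The depth reading of the big loop's top was 211 mm, where a seated loop should read 208 mm. That is within the noise.

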